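Dig the spanner out from under the old brake parts and put it back in the rack

TASK

A spanner has been left at the bottom of the blue bin, under the old brake carrier and brake pad. Lift or slide those two aside into the empty half of the bin, let go of them there, then take the spanner out and lay it along the slope, without letting it or either end drop, in the free place of the sloping rack: shaft down in both notches, open jaw uppermost above the upper rail, like the others. The brake parts and wheel nuts stay in the bin; leave the other spanners and the things on the bench where they are.

Things in the scene. Friction and masses are not known exactly. Their poses are not given: they have to be found in the camera images.
- bin: Open blue bin, fixed, 250 (x) x 330 (y) x 70 mm high, walls and floor 5 mm thick (inner floor at z = 5 mm). Origin: centre of its underside. The spanner and what covers it lie in its -y half (about y = -75 mm); its +y half is empty. It stands on the robot's left with the rack on the right, or the other way round.
- spanner: Buried chrome spanner lying flat on the bin floor along its x. Open jaw, 31 mm wide, x from 52 to 91 mm; ring, 25 mm across, x from -62 to -87 mm; both 10 mm thick. Shaft between them 13 mm wide (y), 7 mm thick, its underside 1.5 mm above the heads'. 0.14 kg, balanced near the middle. Origin: middle of the length of shaft between the heads, at the heads' underside; z up.
- spanner_mid (a point): Centre of the same spanner's shaft, 5 mm above its origin; same axes.
- carrier: Rusty iron brake carrier, a rectangular frame lying across the spanner, 0.55 kg. Thick bar along y: 140 long, 18 wide (x +-9), 34 mm high: grip its middle. Arms 24 wide, 26 high at y = +-58 run to x = 52, joined by a bar at x 44 to 56, 14 high. Origin: under the middle of the thick bar. Rests on the shaft, one end dipped up to 8 degrees.
- pad: Worn brake pad lying across the spanner beside the carrier, 0.3 kg: steel plate 56 (x) x 112 (y) x 6 mm, ears to 130 mm in y; on it, facing up, a friction block 44 (x) x 100 (y) x 12 mm, to be gripped across its 44 mm. Origin: centre of the plate's underside. Rests on the shaft, one end dipped up to 9 degrees.
- nut0: Wheel nut, 23 mm across and 22 mm high, standing in a corner of the bin on the covered half. Origin: centre of its underside.
- nut1: Second wheel nut, same size, standing against the bin's +x wall near the middle. Origin: centre of its underside.
- rack: Red spanner rack, fixed, 222 wide (y), 190 deep (x), panel sloping at 27 degrees, low edge towards its -x (the robot), back about 130 mm high. Two black rails across the panel, 90 mm apart, with four rounded notches each, 50 mm apart, 16 mm wide at the bottom, wider at the top. Three spanners lie there jaw uppermost; the place second from +y is free. Origin: centre of its underside.
- free_place (a point): Middle of the free place, at the height of a seated shaft's centre. x up along the slope, y across the rack, z square out of the panel. Rails (8 mm thick) at x = -45 and 45 mm; notch bottoms at z = -3.5, tooth tops at 18.5, panel at -31.5 mm. The spanner's middle may lie from x = -3 (jaw then stops on the upper rail) to 25 mm; it stays or slides down to that stop.
- big_spanner: Largest spanner in the rack, in the place nearest its -y edge. Axes as the buried spanner's.
- mid_spanner: Spanner in the rack, 50 mm from the free place on its -y side. Axes as the buried spanner's.
- small_spanner: Spanner in the rack, 50 mm from the free place on its +y side. Axes as the buried spanner's.
- spray_can: Spray can, 60 mm across, 190 mm high, standing behind the gap between bin and rack. Origin under its centre.
- socket: Deep socket, 31 mm across, 62 mm high, standing beside the spray can. Origin under its centre.
- screwdriver: Screwdriver lying on the bench to the robot's left.
There are look-alikes about, which are no part of the job. Of the things like the carrier, leave any that is green or pink; of the rest the larger one is meant.

How it is judged:
On the way, in this order (a step that is already met when the one before it is completed fails the run):
1. the carrier and the pad lie off the spanner, let go and at rest, with the spanner still down in the bin (contact force between each of carrier, pad and spanner below 0.2 N and contact force between the fingers and carrier below 0.2 N and linear speed of each of carrier, pad below 0.03 m/s and contact force between the fingers and pad below 0.2 N and z of spanner_mid in the frame of bin below 0.04 m), for 0.2 s.
2. the spanner is lifted clear of the bin's rim (z of spanner_mid in the frame of bin above 0.09 m), for 0.1 s.
At the end, for the whole second after the job is handed in: Spanner at rest, let go, in the free place: shaft middle within 6 mm across the rack and square to the panel, from 12 mm below to 30 mm above the place along the slope, within 0.1 rad of the slope, jaw uppermost. Carrier, pad (at rest) and both nuts inside the bin, below its rim (x of spanner_mid in the frame of free_place between -0.012 and 0.03 m and y of spanner_mid in the frame of free_place between -0.006 and 0.006 m and z of spanner_mid in the frame of free_place between -0.006 and 0.006 m and angle between the x axis of spanner and the x axis of free_place, either way round below 0.1 rad and angle between spanner's own x axis and vertical below 1.2 rad and contact force between the fingers and spanner below 0.1 N and linear speed of each of spanner, carrier, pad below 0.01 m/s and x of carrier in the frame of bin between -0.125 and 0.125 m and y of carrier in the frame of bin between -0.165 and 0.165 m and z of each of carrier, pad, nut0, nut1 in the frame of bin below 0.07 m and x of pad in the frame of bin between -0.125 and 0.125 m and y of pad in the frame of bin between -0.165 and 0.165 m and x of nut0 in the frame of bin between -0.125 and 0.125 m and y of nut0 in the frame of bin between -0.165 and 0.165 m and x of nut1 in the frame of bin between -0.125 and 0.125 m and y of nut1 in the frame of bin between -0.165 and 0.165 m); the robot touches nothing.
It fails at once if the carrier leaves the bin (not (x of carrier in the frame of bin between -0.125 and 0.125 m and y of carrier in the frame of bin between -0.165 and 0.165 m)).
It fails at once if the brake pad leaves the bin (not (x of pad in the frame of bin between -0.125 and 0.125 m and y of pad in the frame of bin between -0.165 and 0.165 m)).
It fails at once if a spanner already in the rack is shifted by more than 25 mm (distance of any of big_spanner, mid_spanner, small_spanner from where it was at the start of the episode above 0.025 m).
It fails at once if something standing on the bench is shifted by more than 40 mm or knocked over (distance of any of spray_can, socket, screwdriver from where it was at the start of the episode above 0.04 m or angle between any of spray_can, socket's own z axis and vertical above 0.5 rad).
It fails at once if the spanner or one end of it is dropped (by more than about 12 mm): let go, it moves faster than 0.45 m/s or swings faster than 5 rad/s ((linear speed of spanner above 0.45 m/s or angular speed of spanner above 5 rad/s) and contact force between the fingers and spanner below 0.05 N).
It also fails if it takes over 56 s, if anything falls off the work surface, if the arm or the gripper's body presses on something with over 40 N, if the wrist force passes 120 N, or if a joint passes its speed limit or range.

ROBOT

A 6-joint arm with a two-finger parallel gripper is mounted at the origin on the work surface. World frame = base frame: x ahead of the robot, y to its left, z up, the work surface at z = 0. Lengths are in m, angles in rad, forces in N, time in s.
With the tool pointing down it reaches from about 0.375 to 0.975 m from the base axis. Payload 3.8 kg.
Tool frame: the origin (TCP) lies at the very end of the fingers, on their centre line; the grasp point (between the pads) lies 19 mm behind it; y points along the fingers, x is the direction in which the jaws open and shut, and the axes are right-handed (so a half turn about y gives the same grasp; the last joint's range is limited). The gripper opens to 85 mm and grips with 20 to 120 N. Pads are 22 mm wide; open, the fingers measure 114 mm over their backs; the gripper's body (76 mm by 85 mm) begins 54 mm behind the grasp point. The pads swing forward as they close: fully open they stand 13 mm farther back than shut.
Start: joints at [-1.145, 0.264, 1.604, -0, 1.274, -0.037], TCP at [0.301, -0.604, 0.231] pointing down, gripper open.
Joint ranges: [-2.63, 2.63], [-0.94, 2.18], [0.31, 2.57], [-1.31, 4.45], [0, 2.66], [-2.55, 2.55]. Speed limits (rad/s): [2.57, 2.57, 3.14, 3.14, 3.14, 3.14].

INTERFACE

Orientations are given as a rotation vector (axis times angle).
In Python, from workcell import bot, cams gives the robot as it stands.
- The arm moves only by the tool play_rows, never from a script. Its argument "motion" is a list of rows, each a list of 2 entries, a list of its own where there are three numbers: the shift along the world's x, y, z normalised to -1 to 1, where 1 is 400 mm, then the turn, a rotation vector about the world's x, y, z normalised to -1 to 1, where 1 is pi/4 rad. In form: [[[tx, ty, tz], [ax, ay, az]], ...]. A call has 1 to 10 rows; each row is the pose to reach, as a shift and turn from the pose commanded when the call began; what a row does not reach only later rows make up. A row lasts 1/8 s, in which the tool goes at most 62.5 mm and 10.7 degrees, less where a joint would pass 70% of its speed; a pose out of reach is approached as far as the arm can. A call with a number of a shift or a turn outside -1 to 1 is refused whole. A call with a gripper value outside its range is refused whole. "gripper" is the closure, from 0 (fully open) to 1 (shut), set as the call begins (left out, the last holds). The fingers move at their own pace and stop on an object; "squeeze" is the grip in N (left out, the last holds). Time passes only in rows, so rows that repeat a pose let the fingers close. It gives the time, the measured TCP pose, the force and the opening at its end, in the units of the state.
- bot.read_state(): the state, without advancing time (a new reading comes with each control period).
- cams.read_camera(name): name is "scene" or "top" or "wrist"; returns (picture, depth): 400x640x3 uint8, red, green, blue; 400x640 float32, m along the optical axis (not along the pixel's ray), 0 where there is no reading.
- cams.calibration(name): a dict with "mtx" (3x3 intrinsics, pixels), "R" (3x3) and "t" (3): a world point X has camera coordinates R X + t; the wrist camera has in their place "tool_from_camera" (4x4, takes a point from camera to tool coordinates, whose origin is the TCP and whose axes are the tool frame's). Camera axes: x right, y down, z forward; pixel columns grow to the right and rows downward; lengths in m; the calibration is good to about 2 mm. The wrist camera is an equidistant fisheye: a pixel r from the principal point sees the ray r / f radians off the axis. A picture is of the moment at which its call begins: read the wrist's pose just before it. calibration takes no time and is no camera call.
- bot.finish_job(): hands the job in, once; it reports no verdict.
Trained networks look in the newest picture that a camera, given by its name, has taken for a name from the list of things; names that differ only in an ending like _2 or _b are one class to them, and where a whole thing is asked for, a point or a joint stands for the part that bears it (a point fixed in the world has none). Each returns a list of dicts, best first, with "conf" (0 to 1); they miss things now and then, are a little off and sometimes report something else, mostly with a low value. They report only what shows in the picture. A call takes as long as a camera call. They do not tell look-alikes from the thing itself.
- cams.recognise(camera, label): "xyz" ([x, y, z] in m, in the coordinates of the camera as it stood for that picture, good to about 4 mm: the middle of the surface that is visible of it).
- cams.regions_of(camera, label): "mask" (400x640 bool, what is visible of it).
- cams.mark_of(camera, label): "xyz" ([x, y, z] in m, in the coordinates of the camera as it stood for that picture, good to about 4 mm: a listed point, or the origin of a listed thing).
The state is a dict: "time": time; "q": joint angles; "joint_vel": joint speeds; "joint_torque": joint torques, N m; "tool_pos": TCP position; "tcp_rot": TCP orientation; "wrist_force": force on the tool from outside, world axes, zero at the start; "torque": the same for the moment, N m; "width": opening from 0.0 (shut) to 1.0 (fully open).
Only numpy, scipy, OpenCV 4.12 (cv2) and the standard library are available. Lean on these libraries where they do the work, as an engineer would, in place of code of your own. Each camera call takes 0.05 s, during which the arm holds its last target.

## Working session

There is one attempt and no reset: what is moved stays moved. The work goes in short steps, Python scripts to look and compute and a tool call to move; the robot and the scene stay as the last step left them, time stands still between calls to the robot, and variables do not carry over. Pictures are saved under pics/ and viewed, and the job is handed in when it is done.

Besides the shell and the picture viewer there is one more tool, called as name(argument=value, ...) on one line, values as JSON. play_rows: Moves the arm, as the interface text tells. Its arguments: {"type":"object","properties":{"motion":{"type":"array","items":{"type":"array"}},"gripper":{"type":"number"},"squeeze":{"type":"number"}},"required":["motion"]}

```bash
ls; mkdir -p pics; cat > h.py <<'E'
import numpy as np,cv2
from workcell import bot,cams
from scipy.spatial.transform import Rotation as Ro
def snap(n,f):
    s=bot.read_state(); p,d=cams.read_camera(n); cv2.imwrite('pics/'+f,cv2.cvtColor(p,cv2.COLOR_RGB2BGR)); return s,p,d
def w(n,X):
    c=cams.calibration(n); return (np.array(X)-c['t'])@c['R']
def wmap(n,d):
    c=cams.calibration(n);K=c['mtx'];v,u=np.indices(d.shape)
    P=np.stack([(u-K[0,2])/K[0,0]*d,(v-K[1,2])/K[1,1]*d,d],-1)
    return (P-c['t'])@c['R']
E
python3 - <<'E'
from h import *
np.set_printoptions(precision=4,suppress=True)
print(bot.read_state())
for n in ['scene','top','wrist']:
    s,p,d=snap(n,n+'0.png'); np.savez('pics/'+n+'0.npz',p=p,d=d); print(n,cams.calibration(n))
for n in ['scene','top']:
  for l in ['bin','carrier','pad','spanner','spanner_mid','nut0','rack','free_place','spray_can','socket']:
    for r in cams.mark_of(n,l)[:3]: print(n,l,round(r['conf'],2),w(n,r['xyz']))
print(bot.read_state()['time'])
E
```

```text
pics
{'time': 0.0, 'q': array([-1.1449,  0.2647,  1.6054, -0.    ,  1.2737, -0.0369]), 'joint_vel': array([-0.0011,  0.0012, -0.001 , -0.0013,  0.0001,  0.0001]), 'joint_torque': array([  0.0015, -51.5101, -36.7319,  -0.0001,   0.013 ,  -0.    ]), 'tool_pos': array([ 0.301 , -0.6033,  0.23  ]), 'tcp_rot': array([-1.392 ,  0.8633, -0.8603]), 'wrist_force': array([-0.029 ,  1.1471,  0.3907]), 'torque': array([-0.0288, -0.0335, -0.0259]), 'width': 1.0029863852045293}
scene {'mtx': array([[504.8848,   0.    , 319.5349],
       [  0.    , 504.8848, 199.7234],
       [  0.    ,   0.    ,   1.    ]]), 'R': array([[ 0.0794,  0.9968,  0.0077],
       [ 0.7981, -0.0589, -0.5996],
       [-0.5972,  0.0537, -0.8003]]), 't': array([-0.1115, -0.3711,  1.9169])}
top {'mtx': array([[473.4947,   0.    , 320.9212],
       [  0.    , 473.4947, 204.4302],
       [  0.    ,   0.    ,   1.    ]]), 'R': array([[-0.0064, -1.    , -0.0014],
       [-0.9876,  0.0065, -0.157 ],
       [ 0.157 ,  0.0004, -0.9876]]), 't': array([0.0606, 0.5133, 1.2857])}
wrist {'mtx': array([[309.7069,   0.    , 320.3243],
     
[... 744 characters left out ...]
cene free_place 0.43 [0.5348 0.4652 0.0007]
scene spray_can 0.74 [ 0.7541 -0.0094  0.0004]
scene socket 0.53 [ 0.7601  0.0905 -0.0004]
top bin 0.58 [ 0.5198  0.1801 -0.0007]
top carrier 0.9 [0.3005 0.3237 0.0019]
top carrier 0.82 [0.5275 0.1047 0.0133]
top carrier 0.74 [0.27   0.4402 0.0031]
top pad 0.68 [0.469  0.1205 0.0178]
top spanner 0.74 [0.5074 0.1063 0.0053]
top spanner_mid 0.56 [0.5073 0.1083 0.012 ]
top nut0 0.64 [ 0.5198 -0.2689  0.1069]
top nut0 0.49 [0.6228 0.1668 0.005 ]
top nut0 0.41 [0.4022 0.0524 0.0031]
top rack 0.78 [ 0.5308 -0.1955  0.0032]
top free_place 0.89 [ 0.5136 -0.1663  0.1182]
top spray_can 0.69 [ 0.7552 -0.0125  0.0052]
top socket 0.5 [0.7561 0.0867 0.0017]
1.15
```

View pics/scene0.png

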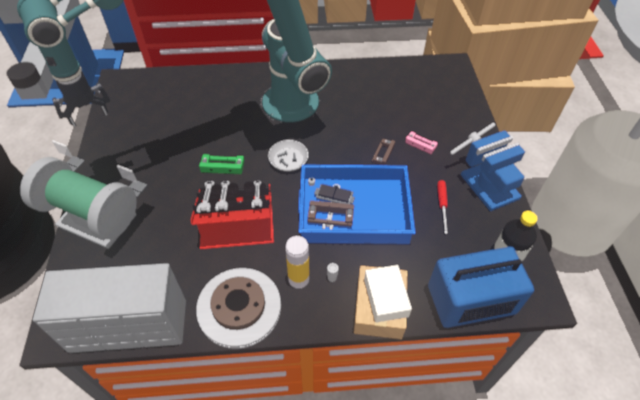

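View pics/top0.png

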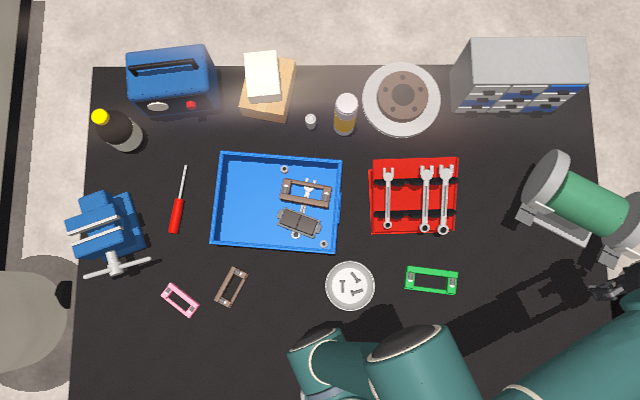

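```bash
python3 - <<'E'
from h import *
t=cv2.imread('pics/top0.png'); cv2.imwrite('pics/topcrop.png',cv2.resize(t[170:330,150:310],(800,800))[:600]); cv2.imwrite('pics/rackcrop.png',cv2.resize(t[170:320,330:500],(680,600)))
E
```

```text
(no output)
```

View pics/topcrop.png

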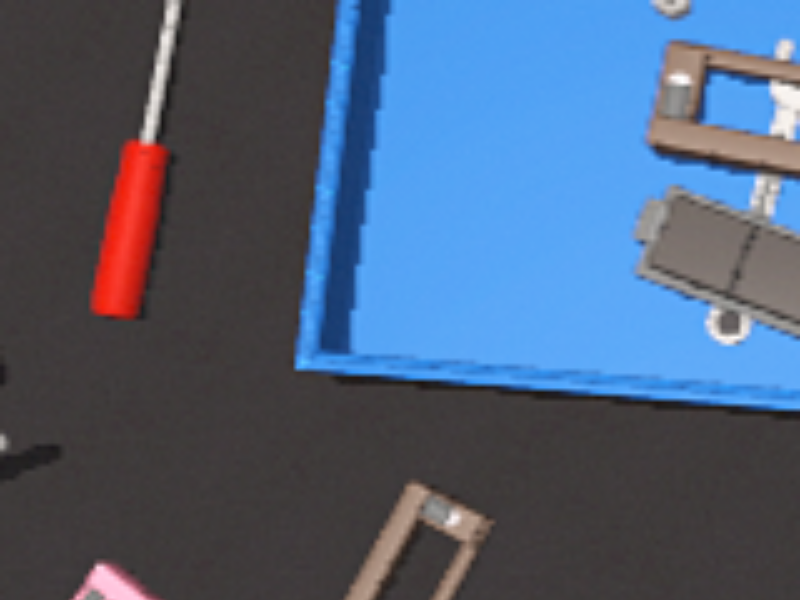

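View pics/rackcrop.png

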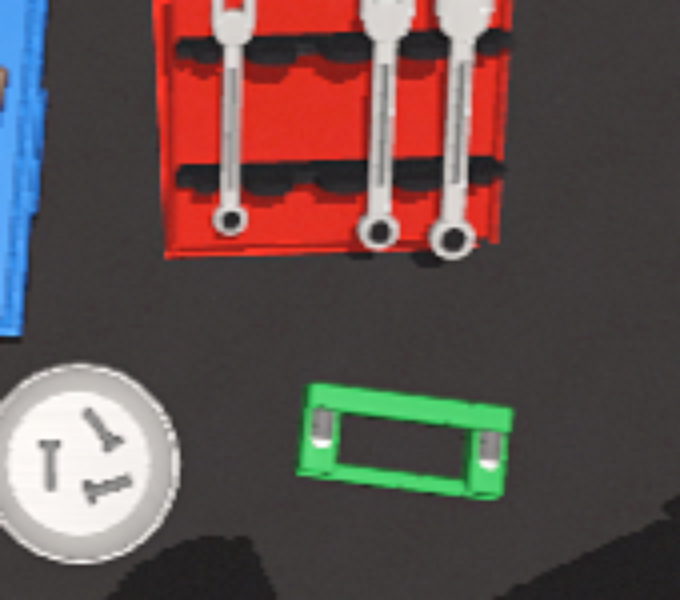

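The carrier candidates in the top picture are brown in the bin (305,192), a smaller brown one on the bench (231,287), green (431,280) and pink (180,299). The brown one in the bin is meant: it is the larger of the two left once green and pink are ruled out, and it lies across the spanner. The free place is at about (405,195) and the bin's covered half faces the rack. I'll move the wrist camera over the bin for a close view.

```bash
cat >> h.py <<'E'
np.set_printoptions(precision=4,suppress=True)
def Rt(yaw,pitch=0):
    # tool pointing down, jaw axis x at world yaw angle 
    x=np.array([np.cos(yaw),np.sin(yaw),0]); y=np.array([0,0,-1.]); return np.stack([x,y,np.cross(x,y)],1)
def step(p,R,p0=None,R0=None):
    s=bot.read_state()
    p0=s['tool_pos'] if p0 is None else np.array(p0); R0=Ro.from_rotvec(s['tcp_rot']).as_matrix() if R0 is None else R0
    t=(np.array(p)-p0)/.4; a=Ro.from_matrix(R@R0.T).as_rotvec()/(np.pi/4)
    print('t',t,'a',a,'rows',np.linalg.norm(t)*.4/.0625,np.linalg.norm(a)*45/10.7)
def wristworld(s,d):
    c=cams.calibration('wrist');K=c['mtx'];v,u=np.indices(d.shape)
    x=(u-K[0,2])/K[0,0];y=(v-K[1,2])/K[1,1];th=np.hypot(x,y);sc=np.where(th>1e-6,np.tan(np.minimum(th,1.5))/np.maximum(th,1e-6),1)
    P=np.stack([x*sc*d,y*sc*d,d,np.ones_like(d)],-1)
    T=np.eye(4);T[:3,:3]=Ro.from_rotvec(s['tcp_rot']).as_matrix();T[:3,3]=s['tool_pos']
    return (P@(T@c['tool_from_camera']).T)[...,:3]
def ww(s,X):
    T=np.eye(4);T[:3,:3]=Ro.from_rotvec(s['tcp_rot']).as_matrix();T[:3,3]=s['tool_pos']
    return (T@cams.calibration('wrist')['tool_from_camera']@np.append(X,1))[:3]
E
python3 - <<'E'
from h import *
s=bot.read_state(); print(Ro.from_rotvec(s['tcp_rot']).as_matrix(), s['tool_pos'])
for y in (0,90,180,270): print(y); step([.44,.1,.33],Rt(np.radians(y)))
z=np.load('pics/top0.npz');W=wmap('top',z['d']);
def nearest(p):  pass
# bin rim points: z~0.07
m=(abs(W[...,2]-.07)<.006)&(W[...,0]>.36)&(W[...,0]<.68)&(W[...,1]<.4)&(W[...,1]>-.02)
r=cv2.minAreaRect(W[m][:,:2].astype(np.float32)); print(r,m.sum())
m=(abs(W[...,2]-.03)<.025)&(W[...,2]>.024)&(W[...,0]>.41)&(W[...,0]<.62)&(W[...,1]<.2)&(W[...,1]>.04)
import collections
v,u=np.where(m);print(v.min(),v.max(),u.min(),u.max())
print((W[180:245:3,275:345:5,2]*1000).astype(int))
E
```

```text
[[ 0.4464  0.      0.8948]
 [-0.8948 -0.      0.4464]
 [ 0.     -1.     -0.    ]] [ 0.3013 -0.604   0.2313]
0
t [0.3466 1.76   0.2468] a [0.     0.     1.4108] rows 11.588773097960534 5.933112485330483
90
t [0.3466 1.76   0.2468] a [-0.      0.0001  3.4108] rows 11.588773097960534 14.344327436672298
180
t [0.3466 1.76   0.2468] a [ 0.     -0.     -2.5892] rows 11.588773097960534 10.889317424334266
270
t [0.3466 1.76   0.2468] a [ 0.      0.     -0.5892] rows 11.588773097960534 2.4781024761286106
((0.5196167230606079, 0.18141137063503265), (0.3420693576335907, 0.26226988434791565), 84.92562866210938) 1699
169 241 276 327
[[ 9  5 44 41 27  7 17  6  9  2  4  3  7  0]
 [ 7  4 39 43 28 24 29 28  9  4  8  5  4  4]
 [ 5  4 45 27  3  4 18 26 25 28 38  3  5  0]
 [ 5 10 42  4  5  0 15 12  1  4 44 37 45  6]
 [ 8 44 40  3  4  4 12  3  1  6 37 39 65 49]
 [ 1 46 45 44  4  0 11  5  8  4 41  4 69 46]
 [ 1 45 51 47 44 51 50 47  5  9 51  9 69 46]
 [11  4  9 41 49 47 43 46 43 44 41  4 73 -2]
 [ 6  4 12  6  6  5 35 47 46 50 50  0 72  0]
 [ 9 10 21  5  1  3  0  6  8 28 47  7 73  2]
 [ 5 18 30 20  3 16  1  2  4 10  9  5 71  5]
 [-1 18 36 31 32 17  4  8  6  6  5  2 72  3]
 [ 4 22 34 28 33 30 19  5  6  4  4  3 69  0]
 [ 1 33 35 31 32 34 28 34 20  7  4  3 69  5]
 [ 3 36 30 32 31 24 39 30 34  5  1  7 75  1]
 [ 6 21 30 35 37 34 31 31 33 17  7  2 68  2]
 [13  5 23 19 31 32 32 34 23 19 10  4 68  0]
 [ 6  4  4 12 16 23 29 32 13  6  8  4 76  5]
 [ 9  6  8  4 14  4 17 32  7  1  4  7 70 -4]
 [ 1  3  9  7 18  2  8 21  4  5  9  5 73 -2]
 [ 7  5  8  2  3  3  4  8  6  5  8  2 69  1]
 [ 7  2  8  3  4  7  6  8  5 24 25  3  1  5]]
```

play_rows(motion=[[[0.12,0.88,0.25],[0,0,0.65]],[[0.12,0.88,0.25],[0,0,0.65]],[[0.12,0.88,0.25],[0,0,0.65]],[[0.12,0.88,0.25],[0,0,0.65]],[[0.12,0.88,0.25],[0,0,0.65]],[[0.12,0.88,0.25],[0,0,0.65]]], gripper=0)

```text
time: 1.9
tool_pos: [0.3493, -0.2501, 0.3322]
tcp_rot: [-1.52, 0.467, -0.469]
wrist_force: [1.0, 0.2, 0.1]
width: 0.999
```

play_rows(motion=[[[0.3,0.97,-0.05],[0,0,0.65]],[[0.3,0.97,-0.05],[0,0,0.65]],[[0.3,0.97,-0.05],[0,0,0.65]],[[0.3,0.97,-0.05],[0,0,0.65]],[[0.3,0.97,-0.05],[0,0,0.65]],[[0.3,0.97,-0.05],[0,0,0.65]],[[0.3,0.97,-0.05],[0,0,0.65]],[[0.3,0.97,-0.05],[0,0,0.65]]])

```text
time: 2.9
tool_pos: [0.4694, 0.138, 0.3109]
tcp_rot: [-1.57, 0.066, -0.065]
wrist_force: [-0.3, -1.0, -0.4]
width: 1.002
```

```bash
python3 - <<'E'
from h import *
s,p,d=snap('wrist','w1.png'); np.savez('pics/w1.npz',p=p,d=d,pos=s['tool_pos'],rot=s['tcp_rot'])
print(s['time'],s['tool_pos'],Ro.from_rotvec(s['tcp_rot']).as_matrix())
for l in ['carrier','pad','spanner','spanner_mid','nut0']:
    for r in cams.mark_of('wrist',l)[:3]: print(l,round(r['conf'],2),ww(s,r['xyz']))
E
```

```text
2.9 [0.4694 0.138  0.3109] [[ 0.9965 -0.0008  0.0831]
 [-0.0831  0.0001  0.9965]
 [-0.0008 -1.      0.    ]]
carrier 0.79 [ 0.2995  0.3252 -0.0031]
carrier 0.63 [0.5301 0.1075 0.0145]
carrier 0.6 [ 0.3247 -0.2457 -0.0053]
pad 0.6 [0.4656 0.1224 0.0133]
pad 0.4 [ 0.7558 -0.0099 -0.0007]
spanner 0.72 [0.5093 0.1165 0.0057]
spanner_mid 0.66 [0.5045 0.1118 0.0139]
nut0 0.73 [0.6233 0.1573 0.006 ]
nut0 0.6 [0.4101 0.0517 0.0063]
```

View pics/w1.png

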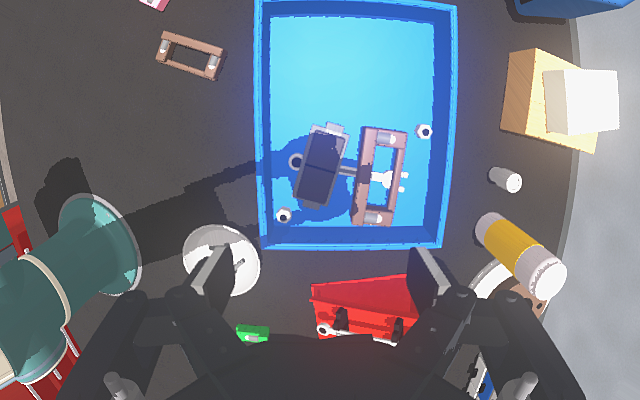

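```bash
python3 - <<'E'
from h import *
z=np.load('pics/w1.npz'); im=cv2.imread('pics/w1.png')
cr=cv2.resize(im[110:240,270:440],None,fx=4.6,fy=4.6,interpolation=cv2.INTER_CUBIC); 
for u in range(270,440,20): cv2.putText(cr,str(u),(int((u-270)*4.6),10),0,.4,(0,255,255),1); cv2.line(cr,(int((u-270)*4.6),12),(int((u-270)*4.6),18),(0,255,255),1)
for v in range(110,240,10): cv2.putText(cr,str(v),(0,int((v-110)*4.6)),0,.4,(0,255,255),1)
cv2.imwrite('pics/w1c.png',cr)
s={'tool_pos':z['pos'],'tcp_rot':z['rot']}
W=wristworld(s,z['d'])
for l in ['carrier','pad','spanner']:
  for r in cams.regions_of('wrist',l)[:3]:
    m=r['mask']&(z['d']>0); c=np.median(W[m],0)
    if not(.4<c[0]<.62 and .02<c[1]<.2): continue
    print(l,r['conf'],m.sum(),c)
    np.save(f'pics/m_{l}.npy',m)
    P=W[m]
    for lo,hi in ((.0,.025),(.025,.036),(.036,.06)):
        q=P[(P[:,2]>lo)&(P[:,2]<hi)]
        if len(q)>20: print(lo,hi,len(q),np.median(q[:,2]),cv2.minAreaRect(q[:,:2].astype(np.float32)))
    if l!='spanner':
        A=np.c_[P[:,:2]-c[:2],np.ones(len(P))]
        top=P[:,2]>(.036 if l=='carrier' else .024)
        print('plane',np.linalg.lstsq(A[top],P[top,2],rcond=None)[0])
E
```

```text
carrier 0.67 3061 [0.5398 0.1069 0.0426]
0.0 0.025 147 0.021289030896666006 ((0.5474147200584412, 0.09691748023033142), (0.1553497165441513, 0.06978432834148407), 83.7940444946289)
0.025 0.036 661 0.02905188642307116 ((0.5506973266601562, 0.10353352129459381), (0.13889369368553162, 0.0666002482175827), 78.63130187988281)
0.036 0.06 2253 0.04623030558508684 ((0.5486607551574707, 0.1035035252571106), (0.13956040143966675, 0.06272830069065094), 78.79397583007812)
plane [-0.1342  0.0243  0.0448]
pad 0.67 3145 [0.4685 0.1274 0.0317]
0.0 0.025 954 0.02028855902593457 ((0.4686893820762634, 0.12272972613573074), (0.1301005333662033, 0.05857526510953903), 68.52693176269531)
0.025 0.036 2191 0.03232633515448674 ((0.46807166934013367, 0.12280403822660446), (0.10155163705348969, 0.04545900598168373), 68.35236358642578)
plane [-0.0257  0.0045  0.0323]
spanner 0.76 577 [0.5155 0.1071 0.0146]
0.0 0.025 576 0.014632888752805384 ((0.5077924728393555, 0.111801378428936), (0.029176553711295128, 0.17521727085113525), 74.25055694580078)
```

View pics/w1c.png

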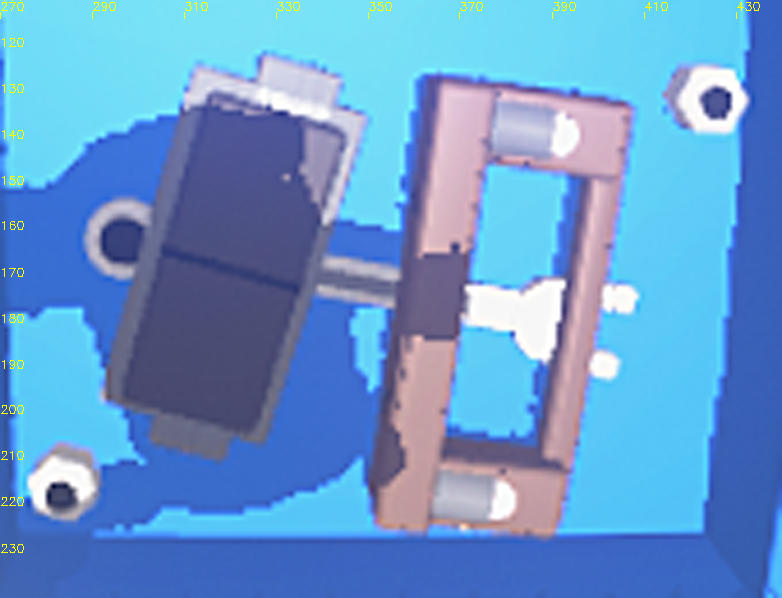

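The wrist view shows the pad's block centred near (320,168) and the carrier's thick bar on the left at about (365,180). The spanner runs under both, with its ring at (296,162) and jaw at (395,182). Nuts are at (283,215) and (425,131).

The fit agrees with the networks' marks:
- Carrier origin (0.526,0.108), yaw −11°, outline 140×63 mm.
- Pad (0.468,0.123), yaw −21.6°, block 101×45 mm.

The gap to the carrier is narrow, so the pad goes first.

play_rows(motion=[[[-0.004,-0.038,-0.15],[0,0,-0.37]],[[-0.004,-0.038,-0.3],[0,0,-0.37]],[[-0.004,-0.038,-0.45],[0,0,-0.37]],[[-0.004,-0.038,-0.57],[0,0,-0.37]],[[-0.004,-0.038,-0.57],[0,0,-0.37]],[[-0.004,-0.038,-0.57],[0,0,-0.37]]], gripper=0.31, squeeze=60)

```text
time: 4.1
tool_pos: [0.4692, 0.1209, 0.0851]
tcp_rot: [-1.549, 0.295, -0.298]
wrist_force: [0.8, 0.3, -0.1]
width: 0.691
```

```bash
python3 - <<'E'
from h import *
s,p,d=snap('wrist','w2.png')
print(s['time'],s['tool_pos'],s['width'],Ro.from_rotvec(s['tcp_rot']).as_matrix()[:,0])
step([.468,.1228,.019],Rt(np.radians(-21.6)))
W=wristworld(s,d)
for l in ['pad','carrier']:
  for r in cams.regions_of('wrist',l)[:2]:
    P=W[r['mask']&(d>0)]; c=np.median(P,0);print(l,r['conf'],c)
    q=P[(P[:,2]>.025)&(P[:,2]<.06)]
    if len(q)>50: print(cv2.minAreaRect(q[:,:2].astype(np.float32)))
E
```

```text
4.1 [0.4692 0.1209 0.0851] 0.6907575018729732 [ 0.9294 -0.3691  0.002 ]
t [-0.0053  0.0042 -0.1674] a [-0.0012  0.0057  0.0011] rows 1.072503203529606 0.02493927938238699
pad 0.95 [0.4714 0.1333 0.0319]
((0.46816229820251465, 0.123112253844738), (0.09924405813217163, 0.044562648981809616), 68.6109619140625)
carrier 0.83 [0.2498 0.42   0.0166]
carrier 0.81 [0.543  0.1232 0.0415]
((0.5502844452857971, 0.10268567502498627), (0.13976557552814484, 0.06585564464330673), 78.84894561767578)
```

View pics/w2.png

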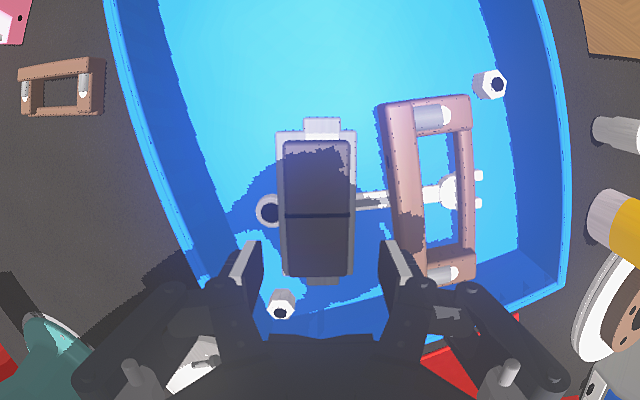

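The pad sits centred between the fingers and the right finger is clear of the carrier, so I'm descending and closing.

play_rows(motion=[[[-0.003,0.004,-0.08],[0,0,0]],[[-0.003,0.004,-0.13],[0,0,0]],[[-0.003,0.004,-0.165],[0,0,0]],[[-0.003,0.004,-0.165],[0,0,0]]])

```text
time: 4.75
tool_pos: [0.4666, 0.1224, 0.0173]
tcp_rot: [-1.551, 0.296, -0.296]
wrist_force: [0.2, -0.1, 0.3]
width: 0.692
```

play_rows(motion=[[[0,0,0],[0,0,0]],[[0,0,0],[0,0,0]],[[0,0,0],[0,0,0]],[[0,0,0],[0,0,0]],[[0,0,0],[0,0,0]]], gripper=0.7, squeeze=60)

```text
time: 5.38
tool_pos: [0.4682, 0.1229, 0.0192]
tcp_rot: [-1.549, 0.294, -0.298]
wrist_force: [-0.7, 0.6, 6.2]
width: 0.492
```

play_rows(motion=[[[0,0,0.03],[0,0,0]],[[0,0,0.06],[0,0,0]],[[0,0,0.09],[0,0,0]],[[0,0,0.09],[0,0,0]]])

```text
time: 5.88
tool_pos: [0.4679, 0.1227, 0.0549]
tcp_rot: [-1.549, 0.294, -0.299]
wrist_force: [1.7, -0.2, -2.5]
width: 0.495
```

```bash
python3 - <<'E'
from h import *
s,p,d=snap('wrist','w3.png')
print(s['time'],s['tool_pos'],s['width'],s['wrist_force'])
y=np.radians(-5.07);B=np.array([[np.cos(y),-np.sin(y)],[np.sin(y),np.cos(y)]])
t=B@[-.045,.085]+[.5196,.1814];print(t)
step([*t,.055],Rt(y))
E
```

```text
5.875 [0.4679 0.1227 0.0549] 0.49535427011735506 [ 1.6952 -0.2088 -2.5384]
[0.4823 0.27  ]
t [0.0378 0.3688 0.0023] a [-0.0008  0.0021  0.368 ] rows 2.3725212952245798 1.5478318406790073
```

View pics/w3.png

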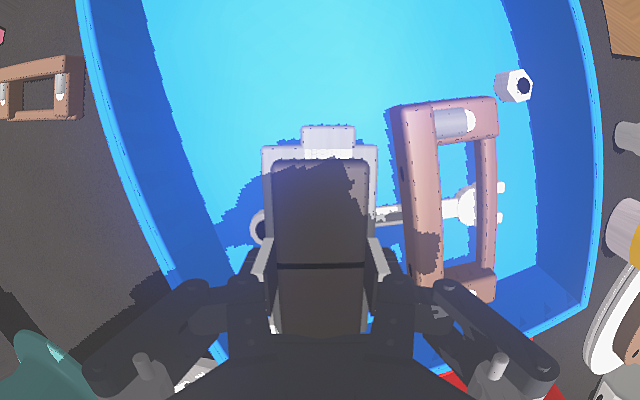

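The pad is held and lifted clear. I'm moving it to the empty half, aligned with the bin.

play_rows(motion=[[[0.01,0.1,0],[0,0,0.1]],[[0.02,0.2,0],[0,0,0.2]],[[0.03,0.3,0],[0,0,0.3]],[[0.038,0.36,0],[0,0,0.367]],[[0.038,0.36,-0.03],[0,0,0.367]],[[0.038,0.36,-0.06],[0,0,0.367]],[[0.038,0.36,-0.09],[0,0,0.367]],[[0.038,0.36,-0.104],[0,0,0.367]],[[0.038,0.36,-0.104],[0,0,0.367]]])

```text
time: 7.05
tool_pos: [0.4816, 0.2656, 0.0114]
tcp_rot: [-1.57, 0.072, -0.07]
wrist_force: [-0.1, -0.4, -2.6]
width: 0.497
```

play_rows(motion=[[[0,0,-0.005],[0,0,0]],[[0,0,-0.009],[0,0,0]],[[0,0,-0.009],[0,0,0]]])

```text
time: 7.42
tool_pos: [0.4822, 0.266, 0.0104]
tcp_rot: [-1.57, 0.07, -0.071]
wrist_force: [-7.2, -5.8, 15.9]
width: 0.494
```

play_rows(motion=[[[0,0,0.004],[0,0,0]],[[0,0,0.004],[0,0,0]],[[0,0,0.004],[0,0,0]],[[0,0,0.1],[0,0,0]],[[0,0,0.2],[0,0,0]],[[0,0,0.3],[0,0,0]],[[0,0,0.3],[0,0,0]]], gripper=0.28)

```text
time: 8.3
tool_pos: [0.4848, 0.2679, 0.1322]
tcp_rot: [-1.566, 0.064, -0.076]
wrist_force: [-0.0, 0.6, 0.2]
width: 0.721
```

```bash
python3 - <<'E'
from h import *
s,p,d=snap('wrist','w4.png')
print(s['time'],s['tool_pos'],s['width'],s['wrist_force'])
W=wristworld(s,d)
for l in ['pad','carrier','spanner']:
  for r in cams.regions_of('wrist',l)[:3]:
    P=W[r['mask']&(d>0)]; c=np.median(P,0)
    if not(.4<c[0]<.64 and .02<c[1]<.35): continue
    print(l,r['conf'],c, cv2.minAreaRect(P[:,:2].astype(np.float32)))
    q=P[(P[:,2]>.036)&(P[:,2]<.06)]
    if len(q)>50: print(cv2.minAreaRect(q[:,:2].astype(np.float32)))
step([.5257,.1081,.10],Rt(np.radians(-11.2)))
E
```

```text
8.3 [0.4848 0.2679 0.1322] 0.7211601960257 [-0.0294  0.5827  0.1524]
pad 0.58 [0.4842 0.2743 0.0227] ((0.4827864468097687, 0.2664150595664978), (0.1290791928768158, 0.05746244266629219), 85.33631896972656)
carrier 0.74 [0.5308 0.1496 0.0464] ((0.5230998396873474, 0.1950342357158661), (0.02895491011440754, 0.18144932389259338), 6.303128242492676)
((0.5339387655258179, 0.1472688913345337), (0.05983801186084747, 0.01657693274319172), 78.88091278076172)
spanner 0.95 [0.4647 0.1246 0.0137] ((0.4712063670158386, 0.11957623064517975), (0.023682063445448875, 0.1002858430147171), 70.57432556152344)
t [ 0.1129 -0.3943 -0.0658] a [ 0.0016 -0.0036 -0.1352] rows 2.6585827852007786 0.5688272129011076
```

View pics/w4.png

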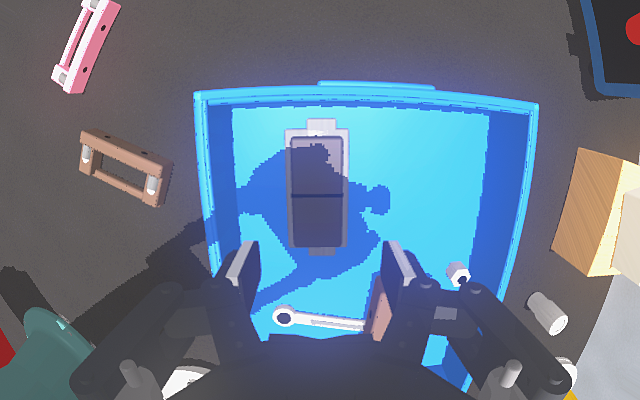

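The pad lies flat at (0.483,0.266) in the empty half. Next is the carrier.

play_rows(motion=[[[0.03,-0.1,0],[0,0,-0.03]],[[0.06,-0.2,0],[0,0,-0.07]],[[0.09,-0.3,0],[0,0,-0.1]],[[0.113,-0.395,-0.02],[0,0,-0.135]],[[0.113,-0.395,-0.07],[0,0,-0.135]],[[0.113,-0.395,-0.07],[0,0,-0.135]]], gripper=0.55)

```text
time: 9.25
tool_pos: [0.5241, 0.1074, 0.0966]
tcp_rot: [-1.567, 0.16, -0.149]
wrist_force: [-0.4, 0.1, 0.1]
width: 0.453
```

```bash
python3 - <<'E'
from h import *
s,p,d=snap('wrist','w5.png')
print(s['time'],s['tool_pos'],s['width'],s['wrist_force'])
W=wristworld(s,d)
for l in ['carrier','spanner']:
  for r in cams.regions_of('wrist',l)[:3]:
    P=W[r['mask']&(d>0)]; c=np.median(P,0)
    if not(.4<c[0]<.64 and .02<c[1]<.35): continue
    print(l,r['conf'],c, cv2.minAreaRect(P[:,:2].astype(np.float32)))
    q=P[(P[:,2]>.039)&(P[:,2]<.06)]
    if len(q)>50: print(cv2.minAreaRect(q[:,:2].astype(np.float32)),np.linalg.lstsq(np.c_[q[:,:2]-[.5257,.1081],np.ones(len(q))],q[:,2],rcond=None)[0])
for r in cams.mark_of('wrist','carrier')[:3]: print(ww(s,r['xyz']),r['conf'])
step([.5257,.1081,.022],Rt(np.radians(-11.2)))
E
```

```text
9.25 [0.5241 0.1074 0.0966] 0.4531416125345131 [-0.4161  0.0653  0.07  ]
carrier 0.94 [0.5398 0.1248 0.0451] ((0.551629364490509, 0.09431726485490799), (0.15598544478416443, 0.07462280988693237), 79.03710174560547)
((0.5480852723121643, 0.10286059975624084), (0.14065906405448914, 0.060675423592329025), 78.25340270996094) [-0.1516  0.027   0.0474]
spanner 0.75 [0.4928 0.1163 0.0141] ((0.5087419152259827, 0.11036133766174316), (0.030031591653823853, 0.17641444504261017), 75.6173095703125)
[0.5311 0.1058 0.0147] 0.84
t [-0.0034 -0.002  -0.1957] a [-0.0001  0.0002 -0.0012] rows 1.252639491722169 0.005162038314025911
```

View pics/w5.png

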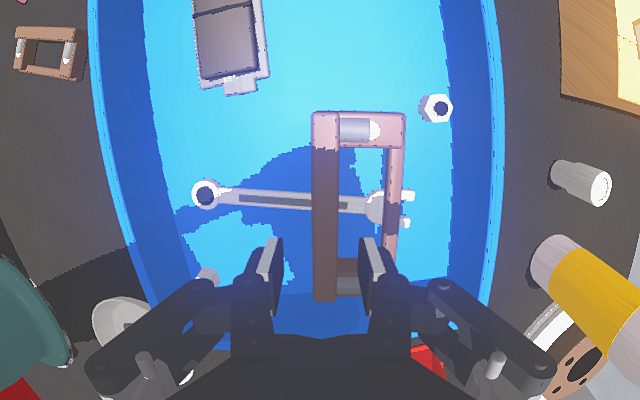

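The carrier bar at (325,205) is centred between the fingers, and the fingers straddle it with the inner one in the frame's window. Descending.

play_rows(motion=[[[-0.001,-0.001,-0.08],[0,0,0]],[[-0.001,-0.001,-0.14],[0,0,0]],[[-0.001,-0.001,-0.188],[0,0,0]],[[-0.001,-0.001,-0.188],[0,0,0]]])

```text
time: 9.95
tool_pos: [0.5253, 0.1084, 0.0239]
tcp_rot: [-1.566, 0.155, -0.15]
wrist_force: [0.2, -0.2, 0.6]
width: 0.447
```

play_rows(motion=[[[0,0,0],[0,0,0]],[[0,0,0],[0,0,0]],[[0,0,0],[0,0,0]],[[0,0,0],[0,0,0]],[[0,0,0],[0,0,0]]], gripper=1, squeeze=80)

```text
time: 10.58
tool_pos: [0.5277, 0.1084, 0.0266]
tcp_rot: [-1.564, 0.151, -0.155]
wrist_force: [-3.3, 1.1, 6.4]
width: 0.195
```

play_rows(motion=[[[0,0,0.03],[0,0,0]],[[0,0,0.06],[0,0,0]],[[0,0,0.1],[0,0,0]],[[0,0,0.1],[0,0,0]]])

```text
time: 11.08
tool_pos: [0.5283, 0.1082, 0.067]
tcp_rot: [-1.564, 0.15, -0.157]
wrist_force: [0.7, -0.9, -4.0]
width: 0.196
```

```bash
python3 - <<'E'
from h import *
s,p,d=snap('wrist','w6.png')
print(s['time'],s['tool_pos'],s['width'],s['wrist_force'])
y=np.radians(-5.07);B=np.array([[np.cos(y),-np.sin(y)],[np.sin(y),np.cos(y)]])
t=B@[.03,.083]+[.5196,.1814];print(t)
step([*t,s['tool_pos'][2]],Rt(y))
E
```

```text
11.075 [0.5283 0.1082 0.067 ] 0.19586229299037597 [ 0.666  -0.9364 -3.9744]
[0.5568 0.2614]
t [0.0732 0.3832 0.0023] a [-0.0007  0.0031  0.1361] rows 2.4971456101786296 0.5726402036567757
```

View pics/w6.png

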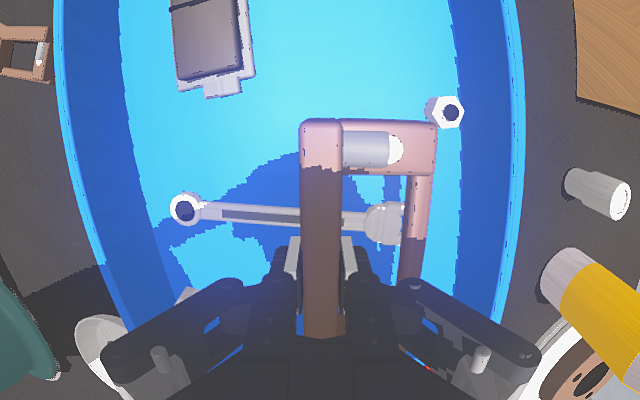

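play_rows(motion=[[[0.018,0.1,0],[0,0,0.04]],[[0.036,0.2,0],[0,0,0.08]],[[0.054,0.3,0],[0,0,0.11]],[[0.073,0.38,0],[0,0,0.136]],[[0.073,0.38,-0.03],[0,0,0.136]],[[0.073,0.38,-0.06],[0,0,0.136]],[[0.073,0.38,-0.09],[0,0,0.136]],[[0.073,0.38,-0.112],[0,0,0.136]],[[0.073,0.38,-0.112],[0,0,0.136]]])

```text
time: 12.25
tool_pos: [0.5554, 0.2592, 0.0193]
tcp_rot: [-1.57, 0.071, -0.069]
wrist_force: [0.6, -1.1, -5.0]
width: 0.193
```

play_rows(motion=[[[0,0,-0.005],[0,0,0]],[[0,0,-0.008],[0,0,0]],[[0,0,-0.008],[0,0,0]]])

```text
time: 12.62
tool_pos: [0.5562, 0.2599, 0.0179]
tcp_rot: [-1.57, 0.069, -0.07]
wrist_force: [-0.7, -1.8, 2.0]
width: 0.189
```

play_rows(motion=[[[0,0,0.002],[0,0,0]],[[0,0,0.002],[0,0,0]],[[0,0,0.002],[0,0,0]],[[0,0,0.1],[0,0,0]],[[0,0,0.2],[0,0,0]],[[0,0,0.33],[0,0,0]],[[0,0,0.48],[0,0,0]],[[-0.06,-0.1,0.58],[0,0,0]],[[-0.06,-0.15,0.58],[0,0,0]]], gripper=0.55)

```text
time: 13.75
tool_pos: [0.5333, 0.1999, 0.2541]
tcp_rot: [-1.567, 0.063, -0.076]
wrist_force: [1.0, -1.0, -0.3]
width: 0.449
```

```bash
python3 - <<'E'
from h import *
s,p,d=snap('wrist','w7.png')
print(s['time'],s['tool_pos'],s['width'],s['wrist_force'])
W=wristworld(s,d); np.savez('pics/w7.npz',W=W)
for l in ['carrier','pad','spanner']:
  for r in cams.regions_of('wrist',l)[:3]:
    P=W[r['mask']&(d>0)]; c=np.median(P,0)
    if not(.4<c[0]<.64 and .02<c[1]<.35): continue
    print(l,r['conf'],c, cv2.minAreaRect(P[:,:2].astype(np.float32)))
    if l=='spanner':
        x0,y0=P[:,0].min(),P[:,0].max()
        q=P[(P[:,0]>.455)&(P[:,0]<.54)]; k=np.polyfit(q[:,0],q[:,1],1); print('shaft',k,np.degrees(np.arctan(k[0])),x0,y0,np.median(q[:,2]))
for l in ['spanner','spanner_mid']:
  for r in cams.mark_of('wrist',l)[:2]: print(l,ww(s,r['xyz']),r['conf'])
s,p,d=snap('top','t1.png')
for l in ['spanner','spanner_mid','free_place']:
  for r in cams.mark_of('top',l)[:2]: print(l,w('top',r['xyz']),r['conf'])
E
```

```text
13.75 [0.5333 0.1999 0.2541] 0.4490585184821976 [ 1.0048 -0.9918 -0.2577]
carrier 0.91 [0.5738 0.2558 0.033 ] ((0.5821174383163452, 0.2534826397895813), (0.1530735343694687, 0.06830690801143646), 84.6202392578125)
pad 0.97 [0.4859 0.267  0.0225] ((0.482990562915802, 0.26715826988220215), (0.13063184916973114, 0.058006275445222855), 85.36434173583984)
pad 0.65 [0.5229 0.202  0.0059] ((0.5175496339797974, 0.16188010573387146), (0.41510969400405884, 0.31663018465042114), 84.981689453125)
spanner 0.95 [0.5112 0.1114 0.014 ] ((0.5168064832687378, 0.11588847637176514), (0.153644397854805, 0.12998270988464355), 28.044652938842773)
shaft [-0.2747  0.2519] -15.35814955632314 0.42324997506065837 0.5980761512442481 0.013549062518881244
spanner [0.5088 0.1142 0.0068] 0.95
spanner_mid [0.5041 0.1127 0.0137] 0.85
spanner [0.5065 0.1074 0.0054] 0.74
spanner_mid [0.5058 0.1059 0.0093] 0.67
free_place [ 0.5155 -0.1689  0.1149] 0.69
```

View pics/w7.png

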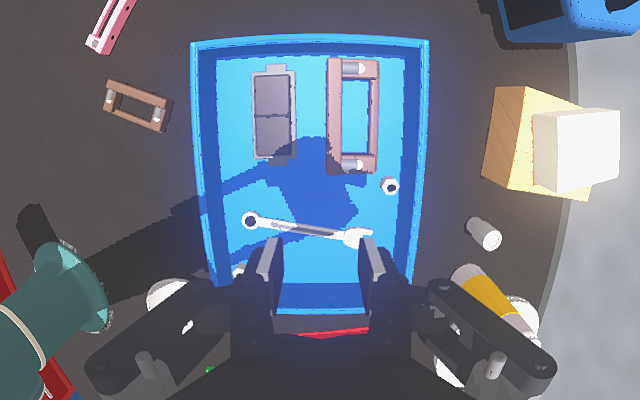

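The spanner is uncovered, and the pad and carrier lie in the empty half clear of it. The shaft fit gives an origin near (0.509,0.112), yaw −15.4°, with the shaft's top at z ≈ 13.5 mm as expected. I'll turn the wrist the way the spanner needs and look closely at the rack before grasping.

play_rows(motion=[[[-0.03,-0.1,0.02],[0,0,0.22]],[[-0.06,-0.2,0.04],[0,0,0.44]],[[-0.1,-0.3,0.06],[0,0,0.66]],[[-0.14,-0.4,0.07],[0,0,0.88]],[[-0.15,-0.5,0.08],[0,0,1.0]]])

```text
time: 14.88
tool_pos: [0.471, -0.0007, 0.2809]
tcp_rot: [-1.5, -0.549, 0.549]
wrist_force: [-0.1, -0.5, -0.2]
width: 0.453
```

play_rows(motion=[[[-0.03,-0.1,0.02],[0,0,0.22]],[[-0.06,-0.2,0.04],[0,0,0.44]],[[-0.1,-0.3,0.06],[0,0,0.66]],[[-0.14,-0.4,0.06],[0,0,0.88]],[[-0.14,-0.42,0.06],[0,0,1.0]],[[-0.14,-0.42,0.06],[0,0,1.0]]])

```text
time: 15.62
tool_pos: [0.4157, -0.1685, 0.3047]
tcp_rot: [-1.25, -1.142, 1.142]
wrist_force: [-0.0, -0.0, -0.1]
width: 0.451
```

```bash
python3 - <<'E'
from h import *
s,p,d=snap('wrist','w8.png')
print(s['time'],s['tool_pos'],Ro.from_rotvec(s['tcp_rot']).as_matrix()[:,0],s['q'])
W=wristworld(s,d); np.savez('pics/w8.npz',W=W,pos=s['tool_pos'],rot=s['tcp_rot'],d=d)
for l in ['rack','free_place','mid_spanner','small_spanner','big_spanner']:
  for r in cams.mark_of('wrist',l)[:4]: print(l,ww(s,r['xyz']),r['conf'])
s2,p,d=snap('top','t2.png'); np.savez('pics/t2.npz',d=d)
for l in ['rack','free_place','mid_spanner','small_spanner','big_spanner']:
  for r in cams.mark_of('top',l)[:4]: print(l,w('top',r['xyz']),r['conf'])
E
```

```text
15.625 [ 0.4157 -0.1685  0.3047] [0.0909 0.9959 0.0003] [-0.4407 -0.2153  1.9604  0.0002  1.3968 -1.9204]
free_place [ 0.5162 -0.1664  0.1185] 0.71
mid_spanner [ 0.5147 -0.2176  0.1116] 0.79
small_spanner [ 0.5169 -0.1201  0.1072] 0.61
big_spanner [ 0.5193 -0.2661  0.1058] 0.57
rack [ 0.531  -0.193   0.0044] 0.61
free_place [ 0.5166 -0.1646  0.1192] 0.64
mid_spanner [ 0.5178 -0.2199  0.1087] 0.54
mid_spanner [0.5051 0.1088 0.0102] 0.2
small_spanner [ 0.5157 -0.117   0.1102] 0.75
```

View pics/w8.png

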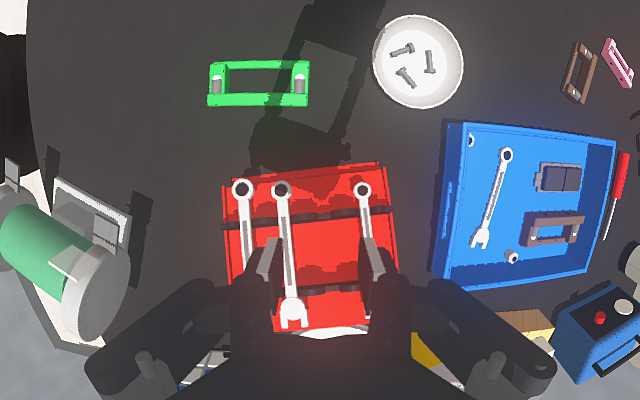

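```bash
python3 - <<'E'
from h import *
z=np.load('pics/w8.npz');W=z['W'];im=cv2.imread('pics/w8.png');hsv=cv2.cvtColor(im,cv2.COLOR_BGR2HSV)
def fit(W,im,name):
    hsv=cv2.cvtColor(im,cv2.COLOR_BGR2HSV)
    red=((hsv[...,0]<8)|(hsv[...,0]>172))&(hsv[...,1]>160)
    m=red&(W[...,0]>.43)&(W[...,0]<.62)&(W[...,1]>-.31)&(W[...,1]<-.08)&(W[...,2]>.01)&(W[...,2]<.14)
    P=W[m]
    for i in range(15):
        A=np.c_[P[:,:2],np.ones(len(P))];k=np.linalg.lstsq(A,P[:,2],rcond=None)[0];r=P[:,2]-A@k
        if i<14: P=P[abs(r-np.median(r))<max(.004,2*np.median(abs(r)))]
    print(name,len(P),k,'slope',np.degrees(np.arctan(np.hypot(*k[:2]))),'yaw',np.degrees(np.arctan2(k[1],k[0])),'res',np.std(r))
    for q in (.5164,-.166),(.5106,-.166): print('panel z at',q,k@[*q,1])
    return k
k=fit(W,im,'w8')
t=np.load('pics/t2.npz');Wt=wmap('top',t['d']);fit(Wt,cv2.imread('pics/t2.png'),'t2')
fit(wmap('top',np.load('pics/top0.npz')['d']),cv2.imread('pics/top0.png'),'t0')
fit(wmap('scene',np.load('pics/scene0.npz')['d']),cv2.imread('pics/scene0.png'),'s0')
# rail tops: dark pixels above plane by ~.045
n=np.array([-k[0],-k[1],1]);n/=np.linalg.norm(n)
h=(W[...,2]-(W[...,0]*k[0]+W[...,1]*k[1]+k[2]))*n[2]
dark=(hsv[...,2]<70)
m=dark&(h>.015)&(h<.065)&(W[...,0]>.43)&(W[...,0]<.62)&(W[...,1]>-.31)&(W[...,1]<-.08)
cv2.imwrite('pics/dark.png',np.vstack([m[150:350,200:420].astype(np.uint8)*255]))
cv2.imwrite('pics/w8c.png',cv2.resize(im[150:345,210:410],None,fx=3,fy=3,interpolation=cv2.INTER_CUBIC))
E
```

```text
w8 11661 [ 0.5099  0.0132 -0.1836] slope 27.024447627651266 yaw 1.4830203327022737 res 0.0009372294851109135
panel z at (0.5164, -0.166) 0.0775252811565531
panel z at (0.5106, -0.166) 0.07456790649724299
t2 1977 [ 0.5093  0.0171 -0.1813] slope 27.002507607864104 yaw 1.9273815124829181 res 0.0019585209247459483
panel z at (0.5164, -0.166) 0.07880963694086382
panel z at (0.5106, -0.166) 0.07585574167351208
t0 2771 [ 0.5088  0.013  -0.1817] slope 26.973013014077832 yaw 1.461339903233182 res 0.0019629107935777855
panel z at (0.5164, -0.166) 0.07885682595219612
panel z at (0.5106, -0.166) 0.07590597867036414
s0 461 [-0.0267 -0.001   0.1286] slope 1.5322093985876533 yaw -177.81681733230306 res 0.0036604638894186196
panel z at (0.5164, -0.166) 0.1150086254367635
panel z at (0.5106, -0.166) 0.11516365398368791
```

View pics/w8c.png

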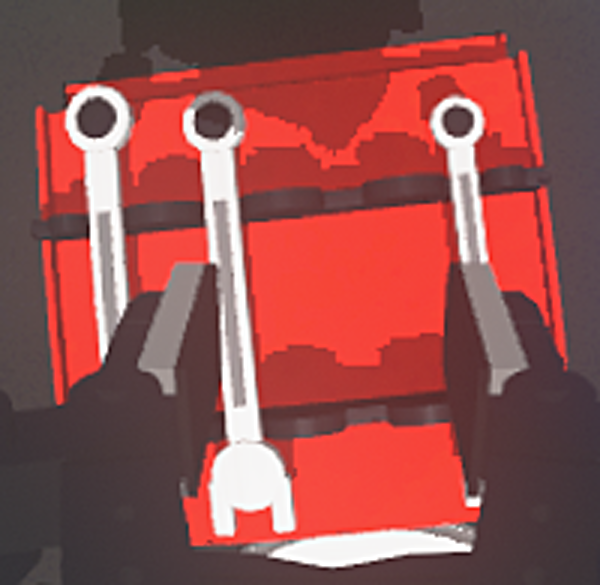

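```bash
python3 - <<'E'
from h import *
z=np.load('pics/w8.npz');im=cv2.imread('pics/w8.png')
c=np.radians(1.5);sl=np.radians(27)
ex=np.array([np.cos(c)*np.cos(sl),np.sin(c)*np.cos(sl),np.sin(sl)]);ey=np.array([-np.sin(c),np.cos(c),0]);ez=np.cross(ex,ey)
C=np.array([.5155,-.166,0]);C[2]=(.0783+(C[0]-.5164)*.51)+.0315*1/ez[2]
print('C',C)
def dump(W,im,name,rows,cols,zs):
    q=(W-C);L=np.stack([q@ex,q@ey,q@ez],-1)*1000
    hsv=cv2.cvtColor(im,cv2.COLOR_BGR2HSV)
    m=(hsv[...,1]<140)&(hsv[...,2]<110)&(abs(L[...,0])<75)&(L[...,1]>-90)&(L[...,1]<75)&(L[...,2]>-12)&(L[...,2]<28)
    for lo,hi in((-75,-20),(20,75)):
        mm=m&(L[...,0]>lo)&(L[...,0]<hi); P=L[mm]
        print(name,lo,len(P))
        for y in range(-40,41,5):
            a=P[abs(P[:,1]-y)<2.5]
            if len(a)>3: print(y,len(a),'s med',np.percentile(a[:,0],[10,50,90]).round(1),'z',np.percentile(a[:,2],[10,50,90]).round(1))
    # mid & small spanner shafts
    for nm,lo,hi in(('mid',-62,-38),('small',38,62)):
        mm=(hsv[...,1]<60)&(hsv[...,2]>110)&(abs(L[...,0])<45)&(L[...,1]>lo)&(L[...,1]<hi)&(abs(L[...,2])<14)
        a=L[mm]
        if len(a)>20: print(nm,len(a),'y fit',np.polyfit(a[:,0],a[:,1],1),'z',np.median(a[:,2]))
dump(z['W'],im,'w8',0,0,0)
t=np.load('pics/top0.npz');dump(wmap('top',t['d']),cv2.imread('pics/top0.png'),'t0',0,0,0)
E
```

```text
C [ 0.5155 -0.166   0.1132]
w8 -75 959
-40 29 s med [-45.8 -42.2 -39.3] z [-2.2 10.7 13.6]
-35 33 s med [-45.1 -41.1 -39. ] z [-4.  15.  17.1]
-30 34 s med [-45.5 -41.4 -38.9] z [ 8.3 17.3 18.4]
-25 34 s med [-45.2 -40.9 -38.9] z [-3.6 17.  18. ]
-20 40 s med [-45.4 -41.6 -38.8] z [ 5.9 15.8 17.2]
-15 33 s med [-45.8 -41.4 -39.1] z [ 1.1 12.7 13.9]
-10 36 s med [-46.  -42.3 -38.9] z [-6.4 -3.3  8.7]
-5 24 s med [-45.5 -42.5 -39.8] z [-9.  -4.5 -3.7]
0 22 s med [-45.3 -42.6 -40.2] z [-5.  -4.3 -2.9]
5 28 s med [-45.9 -42.7 -39.8] z [-6.5 -4.   4.8]
10 32 s med [-45.9 -42.2 -39.5] z [ 2.7 11.3 13.9]
15 35 s med [-45.6 -41.3 -39.3] z [ 3.6 14.8 16.3]
20 38 s med [-45.6 -41.9 -39.2] z [ 4.7 16.9 18.4]
25 35 s med [-45.6 -41.8 -39. ] z [ 1.6 17.4 18.5]
30 31 s med [-45.3 -41.8 -38.9] z [ 8.5 15.6 16.9]
35 35 s med [-45.3 -41.5 -38.9] z [-3.  12.4 14.6]
40 20 s med [-45.4 -42.3 -39.3] z [-5.2 -3.6  7.4]
w8 20 479
-40 31 s med [42.1 44.7 48.3] z [ 2.7 11.4 13.6]
-35 37 s med [42.1 44.4 48.6] z [ 1.6 15.1 17.2]
-30 36 s med [42.1 43.7 48.9] z [-5.2 16.5 18.3]
-25 21 s med [42.1 43.1 49.7] z 
[... 1721 characters left out ...]
 z [-4.6 16.5 21. ]
-20 12 s med [42.9 48.3 49.4] z [-5.6 14.3 17.6]
-15 12 s med [44.  49.1 49.7] z [-8.3  9.2 12.9]
-10 11 s med [43.5 46.2 49.8] z [-7.2  0.4 10.4]
-5 6 s med [44.1 47.1 49.7] z [-8.2 -5.7 -3. ]
0 8 s med [43.1 46.7 49.9] z [-7.  -4.1 -1.5]
5 6 s med [44.5 48.1 50.5] z [-9.6 -5.6 -2.4]
10 9 s med [44.2 48.1 50.1] z [ 3.3 11.3 14.5]
15 11 s med [47.7 49.4 50.2] z [-7.9  6.8 17.4]
20 9 s med [45.1 48.9 49.6] z [-1.5 16.8 21.9]
25 11 s med [45.2 48.8 49.7] z [-3.2 15.6 21.6]
30 11 s med [43.9 49.1 50. ] z [-3.6 13.4 19. ]
35 11 s med [45.2 48.7 49.9] z [ 2.5 10.7 16. ]
mid 165 y fit [  0.0121 -51.2838] z 4.693051622828856
small 131 y fit [-0.0211 47.9922] z 2.6387721707267144
```

The plane fits give a panel slope of 27.0° and yaw 1.5°, matching the text. The free notch shows at crop (350,197) and (365,412), and the free place works out at about (0.517,−0.168,0.1136), agreeing with the networks' marks to within 5 mm. Now back to the spanner.

play_rows(motion=[[[0.04,0.12,-0.02],[0,0,-0.04]],[[0.08,0.24,-0.04],[0,0,-0.08]],[[0.13,0.38,-0.08],[0,0,-0.12]],[[0.18,0.52,-0.14],[0,0,-0.16]],[[0.22,0.64,-0.24],[0,0,-0.2]],[[0.232,0.7,-0.36],[0,0,-0.227]],[[0.232,0.7,-0.4],[0,0,-0.227]],[[0.232,0.7,-0.4],[0,0,-0.227]]])

```text
time: 17.23
tool_pos: [0.5074, 0.1114, 0.1437]
tcp_rot: [-1.322, -1.008, 1.013]
wrist_force: [0.1, -0.7, 0.4]
width: 0.452
```

```bash
cat > sp.py <<'E'
from h import *
import sys
s,p,d=snap('wrist',sys.argv[1])
print(s['time'],s['tool_pos'],s['width'],Ro.from_rotvec(s['tcp_rot']).as_matrix()[:,0])
W=wristworld(s,d)
for r in cams.regions_of('wrist','spanner')[:3]:
    P=W[r['mask']&(d>0)]; c=np.median(P,0)
    if not(.4<c[0]<.64 and .02<c[1]<.2): continue
    P=P[P[:,2]<.03]
    k=np.array([-.265,.25])
    for i in range(3):
        u=np.array([1,k[0]])/np.hypot(1,k[0]); o=np.array([.5087,np.polyval(k,.5087)]); a=(P[:,:2]-o)@u; b=(P[:,:2]-o)@[-u[1],u[0]]
        q=P[(abs(a)<.045)&(abs(b)<.012)]; k=np.polyfit(q[:,0],q[:,1],1)
    print(r['conf'],len(P),'yaw',np.degrees(np.arctan(k[0])),'line y at .5087',np.polyval(k,.5087),'ends',a.min(),a.max(),np.percentile(a,[1,99]),'z',np.median(q[:,2]))
for r in cams.mark_of('wrist','spanner')[:2]: print(ww(s,r['xyz']),r['conf'])
E
python3 sp.py w9.png
```

```text
17.225 [0.5074 0.1114 0.1437] 0.4518620390648535 [ 0.2631  0.9648 -0.0018]
0.66 3077 yaw -14.781342924777329 line y at .5087 0.11062892228388779 ends -0.08768363231460632 0.08891757552107463 [-0.0859  0.0853] z 0.01379592967616361
[0.5032 0.1147 0.0056] 0.89
```

View pics/w9.png

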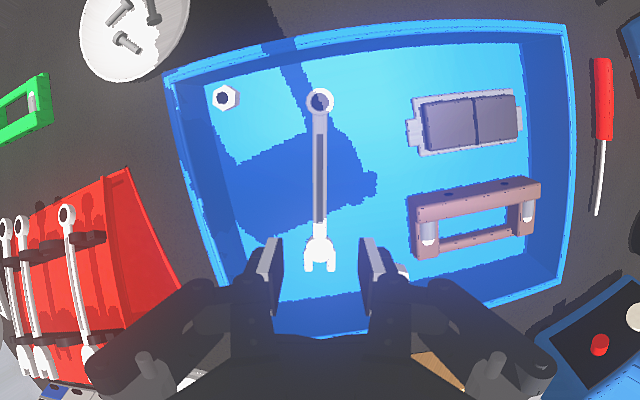

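The spanner is centred between the fingers at (320,190), jaw end away from the robot. The fitted length of 177 mm matches the 178 given. Descending onto the shaft.

play_rows(motion=[[[0.001,-0.001,-0.12],[0,0,0]],[[0.001,-0.001,-0.24],[0,0,0]],[[0.001,-0.001,-0.31],[0,0,0]],[[0.001,-0.001,-0.325],[0,0,0]],[[0.001,-0.001,-0.325],[0,0,0]]], gripper=0.68)

```text
time: 18.0
tool_pos: [0.5105, 0.1113, 0.0165]
tcp_rot: [-1.325, -1.012, 1.008]
wrist_force: [0.2, 0.5, -0.3]
width: 0.321
```

```bash
python3 - <<'E'
from h import *
for i in range(2):
    s=bot.read_state();print(s['tool_pos'],s['wrist_force'],s['width']); p,d=cams.read_camera('wrist')
cv2.imwrite('pics/w10.png',cv2.cvtColor(p,cv2.COLOR_RGB2BGR))
E
```

```text
[0.5105 0.1113 0.0165] [ 0.2406  0.458  -0.3073] 0.3214496427927915
[0.511  0.1115 0.017 ] [-0.0482 -0.3248 -0.1273] 0.3143046735105597
```

View pics/w10.png

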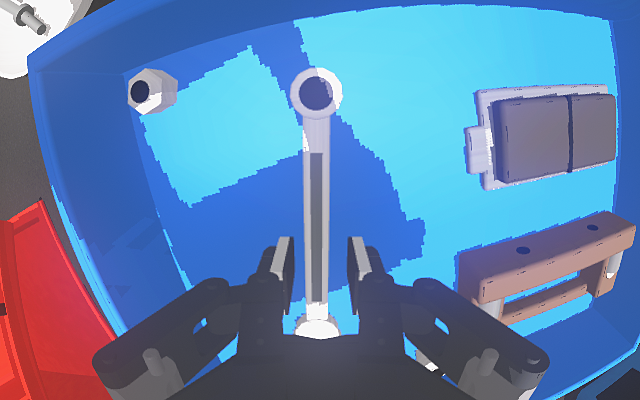

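play_rows(motion=[[[-0.006,0.001,-0.012],[0,0,0]],[[-0.006,0.001,-0.024],[0,0,0]],[[-0.006,0.001,-0.024],[0,0,0]]])

```text
time: 18.48
tool_pos: [0.5061, 0.112, 0.0049]
tcp_rot: [-1.323, -1.01, 1.011]
wrist_force: [0.8, -0.2, 1.4]
width: 0.319
```

play_rows(motion=[[[0,0,0],[0,0,0]],[[0,0,0],[0,0,0]],[[0,0,0],[0,0,0]],[[0,0,0],[0,0,0]]], gripper=1, squeeze=70)

```text
time: 18.98
tool_pos: [0.5068, 0.1121, 0.0056]
tcp_rot: [-1.324, -1.011, 1.01]
wrist_force: [-0.7, -0.6, 5.7]
width: 0.122
```

play_rows(motion=[[[0,0,0.02],[0,0,0]],[[0,0,0.06],[0,0,0]],[[0,0,0.14],[0,0,0]],[[0,0,0.26],[0,0,0]],[[0,0,0.4],[0,0,0]],[[0,0,0.5],[0,0,0]],[[0,0,0.5],[0,0,0]]])

```text
time: 19.85
tool_pos: [0.5097, 0.1125, 0.2109]
tcp_rot: [-1.329, -1.019, 1.004]
wrist_force: [0.6, 0.7, -2.2]
width: 0.121
```

```bash
python3 - <<'E'
from h import *
s,p,d=snap('wrist','w11.png');print(s['tool_pos'],s['wrist_force'],s['width'],s['time'])
W=wristworld(s,d);R=Ro.from_rotvec(s['tcp_rot']).as_matrix();L=(W-s['tool_pos'])@R*1000
np.savez('pics/w11.npz',L=L)
for r in cams.regions_of('wrist','spanner')[:3]:
    m=r['mask']&(d>0);P=L[m];P=P[np.abs(P).max(1)<110]
    if len(P)<300: continue
    print(r['conf'],len(P))
    for z in range(-90,100,10):
        a=P[abs(P[:,2]-z)<5]
        if len(a)>5: print(z,len(a),np.median(a,0).round(1))
E
```

```text
[0.5097 0.1125 0.2109] [ 0.6415  0.6543 -2.246 ] 0.12060747962714423 19.85
0.75 7871
-60 40 [  7.7  -2.4 -55.9]
-50 276 [  0.5  -7.9 -49.7]
-40 301 [  0.5  -8.  -40. ]
-30 333 [  0.5  -8.2 -29.6]
-20 333 [  0.5  -8.3 -20. ]
-10 361 [ 1.  -8.3 -9.9]
0 378 [ 0.8 -8.3  0.1]
10 459 [ 0.6 -8.3 10.4]
20 534 [ 0.6 -8.2 20. ]
30 582 [ 0.6 -8.2 30.1]
40 614 [ 0.6 -8.3 40.1]
50 642 [ 0.6 -8.  49.9]
60 685 [ 0.6 -8.3 60.3]
70 1182 [ 1.  -9.9 70.5]
80 1094 [ 1.  -9.8 79.5]
90 57 [ 1.  -9.2 85.6]
```

View pics/w11.png

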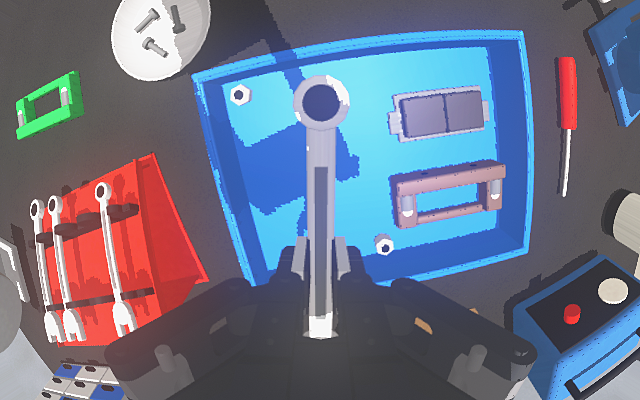

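The spanner is held at its middle and straight in the gripper (ring at (320,98), 0.6 mm off centre). Its shaft centre is 4.7 mm behind the TCP. Next I'll work out the hover pose above the free place.

```bash
cat > pl.py <<'E'
from h import *
c=np.radians(1.5);sl=np.radians(27)
ex=np.array([np.cos(c)*np.cos(sl),np.sin(c)*np.cos(sl),np.sin(sl)]);ey=np.array([-np.sin(c),np.cos(c),0]);ez=np.cross(ex,ey)
F=np.array([.5173,-.1677,.1136]);RT=np.stack([ey,-ez,-ex],1)
def tgt(h,x=.006): return F+x*ex+(h-.0047)*ez-.0006*ey
def where():
    s=bot.read_state();R=Ro.from_rotvec(s['tcp_rot']).as_matrix();m=s['tool_pos']+R@[.0006,-.0047,0]-F
    print(s['time'],'mid in place frame mm',np.array([m@ex,m@ey,m@ez])*1000,'ang err deg',np.degrees(Ro.from_matrix(R@RT.T).as_rotvec()),'F',s['wrist_force'],'w',s['width'],'q',s['q'])
if __name__=='__main__':
    print(ex,ey,ez);where();print(tgt(.07))
    step(tgt(.07),RT)
E
python3 pl.py
```

```text
[0.8907 0.0233 0.454 ] [-0.0262  0.9997  0.    ] [-0.4538 -0.0119  0.891 ]
19.95 mid in place frame mm [ 40.8946 280.4335  87.813 ] ang err deg [  3.2667  26.8515 -16.4723] F [-0.5353  0.3624 -1.5163] w 0.12283699187991161 q [ 0.1696 -0.0156  1.9645 -0.      1.1918 -1.1344]
[ 0.493  -0.1689  0.1745]
t [-0.0334 -0.7023 -0.078 ] a [-0.0726 -0.5967  0.3661] rows 4.527168941911806 2.959845661765419
```

play_rows(motion=[[[-0.004,-0.09,0.02],[-0.01,-0.08,0.05]],[[-0.01,-0.2,0.03],[-0.02,-0.17,0.1]],[[-0.015,-0.32,0.03],[-0.03,-0.27,0.16]],[[-0.02,-0.44,0.03],[-0.045,-0.37,0.22]],[[-0.025,-0.55,0.02],[-0.055,-0.46,0.28]],[[-0.03,-0.64,0],[-0.065,-0.54,0.33]],[[-0.033,-0.702,-0.03],[-0.073,-0.597,0.366]],[[-0.033,-0.702,-0.06],[-0.073,-0.597,0.366]],[[-0.033,-0.702,-0.06],[-0.073,-0.597,0.366]]])

```text
time: 21.08
tool_pos: [0.4914, -0.1673, 0.1779]
tcp_rot: [-1.524, -1.567, 0.963]
wrist_force: [0.1, -0.2, -0.5]
width: 0.125
```

```bash
python3 - <<'E'
from pl import *
where();s,p,d=snap('wrist','w12.png');where()
step(tgt(.025),RT)
W=wristworld(s,d);hsv=cv2.cvtColor(p,cv2.COLOR_RGB2HSV)
q=W-F;L=np.stack([q@ex,q@ey,q@ez],-1)*1000
m=(hsv[...,1]<140)&(hsv[...,2]<110)&(abs(L[...,1])<40)&(L[...,2]>-10)&(L[...,2]<24)&(abs(L[...,0]+45)<12)
P=L[m];print(len(P))
for y in range(-40,41,5):
    a=P[abs(P[:,1]-y)<2.5]
    if len(a)>5: print(y,len(a),np.percentile(a[:,0],[5,95]).round(1),np.median(a[:,2]).round(1))
for nm,lo,hi in(('mid',-62,-38),('small',38,62),('held',-15,15)):
    mm=(hsv[...,1]<60)&(hsv[...,2]>90)&(L[...,0]<30)&(L[...,0]>-85)&(L[...,1]>lo)&(L[...,1]<hi)&((abs(L[...,2])<14) if nm!='held' else (L[...,2]>45)&(L[...,2]<85))
    a=L[mm]
    if len(a)>20: print(nm,len(a),'y fit',np.polyfit(a[:,0],a[:,1],1),'x min',a[:,0].min(),'z',np.median(a[:,2]))
E
```

```text
21.075 mid in place frame mm [ 6.1606  1.6409 73.7707] ang err deg [ 0.1712  0.3607 -0.0415] F [ 0.0652 -0.2113 -0.4994] w 0.1251684754919061 q [-0.5404 -0.2509  2.2944  0.371   0.7337 -2.3673]
21.125 mid in place frame mm [ 7.7882  1.4851 74.6144] ang err deg [0.0931 0.2284 0.0124] F [ 0.3486 -1.0719 -1.0208] w 0.11860884988818933 q [-0.5396 -0.2516  2.2927  0.3712  0.7336 -2.3676]
t [ 0.0524 -0.0024 -0.1125] a [-0.0021 -0.0051 -0.0003] rows 0.7946784877919245 0.023083008633651807
1322
-40 36 [-49.3 -42.2] 11.0
-35 100 [-49.3 -42. ] 15.0
-30 109 [-49.3 -42.3] 17.3
-25 112 [-49.2 -42.4] 17.9
-20 124 [-49.4 -42.2] 16.9
-15 123 [-49.4 -42.4] 14.0
-10 91 [-49.4 -42.1] 9.0
10 17 [-49.4 -41.9] 13.1
15 124 [-49.3 -42.3] 14.7
20 125 [-49.4 -42.1] 17.3
25 122 [-49.3 -42.1] 18.0
30 110 [-49.2 -42.3] 17.1
35 97 [-49.1 -42.3] 14.0
40 32 [-49.2 -42.7] 10.8
mid 2985 y fit [ -0.0051 -49.6214] x min -84.99148665196525 z 3.974845564782627
small 2325 y fit [ 0.0031 49.0438] x min -80.53619143035927 z 2.5120634882843405
held 5797 y fit [-0.0103  1.1522] x min -79.80030393725839 z 77.38787389495555
```

View pics/w12.png

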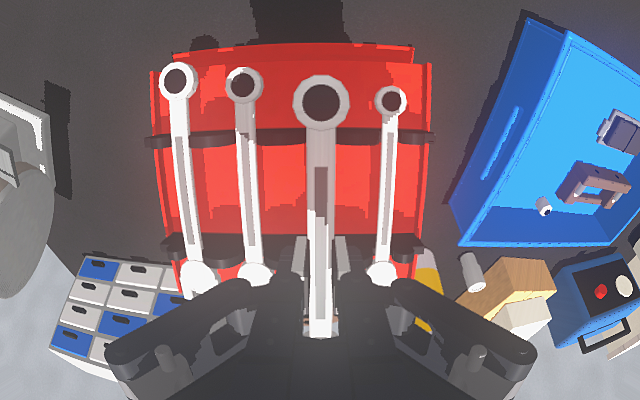

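The second view from the hover agrees: the notch is symmetric about y = 0, tooth tops sit at +18 mm and the lower rail is centred at −45.8. The held spanner at (320,200) lies parallel to its neighbours, about 1.2 mm to +y. Lowering with that corrected.

play_rows(motion=[[[0.012,-0.003,-0.03],[0,-0.004,0]],[[0.026,-0.003,-0.06],[0,-0.004,0]],[[0.04,-0.003,-0.09],[0,-0.004,0]],[[0.051,-0.003,-0.112],[0,-0.004,0]],[[0.051,-0.003,-0.112],[0,-0.004,0]]])

```text
time: 21.75
tool_pos: [0.5134, -0.1694, 0.135]
tcp_rot: [-1.53, -1.572, 0.962]
wrist_force: [-0.2, -0.1, -1.2]
width: 0.12
```

```bash
python3 - <<'E'
from pl import *
where();s,p,d=snap('wrist','w13.png');where()
step(tgt(.004),RT)
W=wristworld(s,d);hsv=cv2.cvtColor(p,cv2.COLOR_RGB2HSV)
q=W-F;L=np.stack([q@ex,q@ey,q@ez],-1)*1000
mm=(hsv[...,1]<60)&(hsv[...,2]>90)&(L[...,0]<30)&(L[...,0]>-65)&(abs(L[...,1])<15)&(L[...,2]>10)&(L[...,2]<60)
a=L[mm];print(len(a),np.polyfit(a[:,0],a[:,1],1),np.polyfit(a[:,0],a[:,2],1))
E
```

```text
21.75 mid in place frame mm [ 6.2314 -1.0275 25.5859] ang err deg [ 0.0379 -0.0297  0.0108] F [-0.1678 -0.1076 -1.2395] w 0.12038911617616652 q [-0.5177 -0.1505  2.3051  0.4192  0.6178 -2.4133]
21.8 mid in place frame mm [ 6.7401 -1.3506 26.1443] ang err deg [ 0.0042 -0.0846 -0.0021] F [-0.8089 -0.2722 -2.2256] w 0.12094904213790461 q [-0.5181 -0.1514  2.3046  0.419   0.618  -2.4132]
t [ 0.0234  0.004  -0.0502] a [-0.0001  0.0019  0.    ] rows 0.3551687474574846 0.007915025454250383
5926 [ 0.0021 -0.9935] [ 0.1291 36.1551]
```

View pics/w13.png

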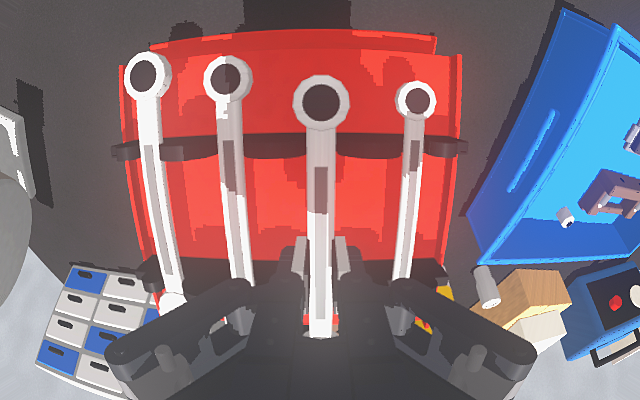

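play_rows(motion=[[[0.006,0.003,-0.012],[0,0,0]],[[0.012,0.003,-0.024],[0,0,0]],[[0.018,0.003,-0.036],[0,0,0]],[[0.022,0.003,-0.044],[0,0,0]],[[0.022,0.003,-0.044],[0,0,0]]])

```text
time: 22.42
tool_pos: [0.5224, -0.1687, 0.1184]
tcp_rot: [-1.532, -1.572, 0.962]
wrist_force: [-0.2, -0.0, -1.2]
width: 0.122
```

```bash
python3 - <<'E'
from pl import *
where();s,p,d=snap('wrist','w14.png');where()
E
```

```text
22.425 mid in place frame mm [ 6.6993 -0.5     6.686 ] ang err deg [-0.0108 -0.1122 -0.0141] F [-0.2406 -0.0258 -1.1762] w 0.12163718954249031 q [-0.5049 -0.1095  2.3061  0.4389  0.5734 -2.4279]
22.475 mid in place frame mm [ 6.9147 -0.5577  6.8641] ang err deg [-0.0228 -0.1324 -0.0124] F [ 0.0236  0.8722 -1.8207] w 0.125394106110425 q [-0.5048 -0.1098  2.306   0.4388  0.5735 -2.4279]
```

View pics/w14.png

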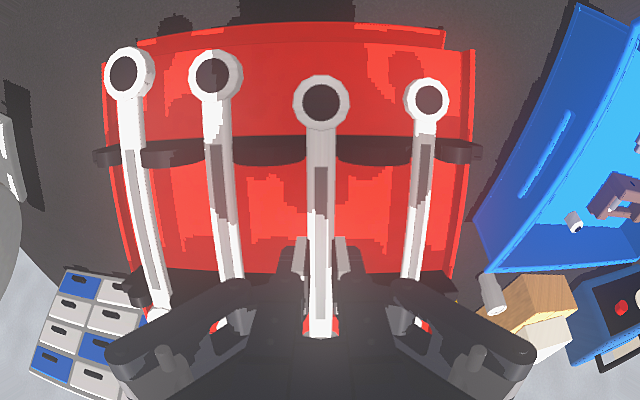

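The shaft at (320,148) is entering the lower notch between two teeth. I'll go down in millimetre steps while watching the force.

play_rows(motion=[[[0.003,0.001,-0.005],[0,0,0]],[[0.005,0.001,-0.01],[0,0,0]],[[0.005,0.001,-0.01],[0,0,0]]])

```text
time: 22.85
tool_pos: [0.5245, -0.1683, 0.1147]
tcp_rot: [-1.532, -1.572, 0.962]
wrist_force: [-0.0, 0.6, -1.4]
width: 0.12
```

play_rows(motion=[[[0.001,0,-0.002],[0,0,0]],[[0.002,0,-0.004],[0,0,0]],[[0.002,0,-0.004],[0,0,0]]])

```text
time: 23.22
tool_pos: [0.5253, -0.1684, 0.1132]
tcp_rot: [-1.533, -1.572, 0.962]
wrist_force: [-0.4, 0.3, -0.5]
width: 0.121
```

```bash
python3 - <<'E'
from pl import *
where()
E
```

```text
23.225 mid in place frame mm [ 6.9427 -0.2792  0.7095] ang err deg [-0.0325 -0.1444 -0.0137] F [-0.3751  0.3425 -0.4771] w 0.1209708188535849 q [-0.5007 -0.0962  2.3061  0.4458  0.5594 -2.4332]
```

play_rows(motion=[[[0.001,0,-0.002],[0,0,0]],[[0.001,0,-0.003],[0,0,0]],[[0.001,0,-0.003],[0,0,0]]])

```text
time: 23.6
tool_pos: [0.5257, -0.1684, 0.1128]
tcp_rot: [-1.533, -1.573, 0.962]
wrist_force: [-6.9, 0.2, 6.7]
width: 0.122
```

play_rows(motion=[[[0.001,0,-0.002],[0,0,0]],[[0.001,0,-0.002],[0,0,0]],[[0.001,0,-0.002],[0,0,0]]])

```text
time: 23.98
tool_pos: [0.5258, -0.1684, 0.1127]
tcp_rot: [-1.532, -1.574, 0.962]
wrist_force: [-16.7, 1.1, 15.6]
width: 0.118
```

```bash
python3 - <<'E'
from pl import *
where()
E
```

```text
23.975 mid in place frame mm [ 7.1354 -0.3375  0.0903] ang err deg [-0.044  -0.1539  0.0577] F [-16.6914   1.0576  15.6005] w 0.11779184699206678 q [-0.5006 -0.0945  2.3056  0.4473  0.5585 -2.4359]
```

Contact at h ≈ 0 with the shaft 0.3 mm from the centre: it is seated. I'll ease the pressure and open slightly.

play_rows(motion=[[[-0.001,0,0.002],[0,0,0]],[[-0.001,0,0.003],[0,0,0]],[[-0.001,0,0.003],[0,0,0]]])

```text
time: 24.35
tool_pos: [0.5257, -0.1684, 0.1128]
tcp_rot: [-1.533, -1.573, 0.962]
wrist_force: [-7.3, 0.2, 6.9]
width: 0.118
```

play_rows(motion=[[[0,0,0],[0,0,0]],[[0,0,0],[0,0,0]],[[0,0,0],[0,0,0]],[[0,0,0],[0,0,0]]], gripper=0.72)

```text
time: 24.85
tool_pos: [0.5258, -0.1684, 0.1124]
tcp_rot: [-1.533, -1.572, 0.961]
wrist_force: [-0.2, 0.0, 0.8]
width: 0.279
```

```bash
python3 - <<'E'
from pl import *
where();s,p,d=snap('wrist','w15.png')
W=wristworld(s,d);hsv=cv2.cvtColor(p,cv2.COLOR_RGB2HSV)
q=W-F;L=np.stack([q@ex,q@ey,q@ez],-1)*1000
mm=(hsv[...,1]<60)&(hsv[...,2]>90)&(L[...,0]<0)&(L[...,0]>-60)&(abs(L[...,1])<12)&(L[...,2]>-10)&(L[...,2]<12)
a=L[mm];print(len(a),np.polyfit(a[:,0],a[:,1],1),np.polyfit(a[:,0],a[:,2],1))
mm=(hsv[...,1]<60)&(hsv[...,2]>60)&(L[...,0]<0)&(L[...,0]>-100)&(abs(L[...,1])<17)&(L[...,2]>-10)&(L[...,2]<12)
print('ring end',np.percentile(L[mm][:,0],[0,.5,1]))
E
```

```text
24.85 mid in place frame mm [ 7.0347 -0.2953 -0.2223] ang err deg [-0.0334 -0.1501 -0.0128] F [-0.2061  0.0215  0.7995] w 0.2788642796652303 q [-0.5001 -0.0941  2.3059  0.447   0.5574 -2.4342]
3575 [-0.0031 -0.5897] [-0.0045  3.2304]
ring end [-78.8797 -78.32   -77.8487]
```

View pics/w15.png

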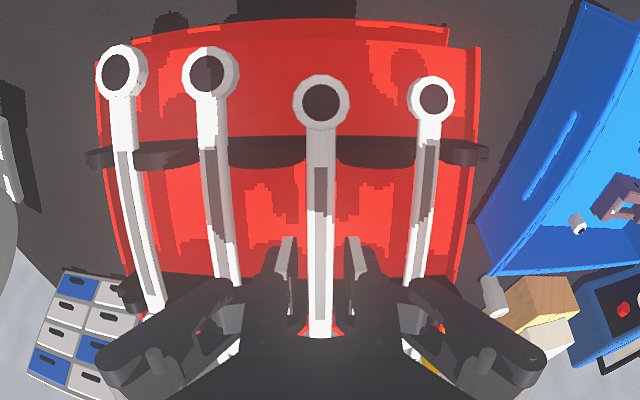

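The spanner is released and stays put: shaft centred (−0.6 mm), top at 3.2 mm, parallel to the slope. Retracting square out of the panel.

play_rows(motion=[[[-0.011,0,0.022],[0,0,0]],[[-0.034,-0.001,0.067],[0,0,0]],[[-0.068,-0.002,0.134],[0,0,0]],[[-0.114,-0.003,0.223],[0,0,0]],[[-0.16,-0.003,0.32],[0,0,0]],[[-0.16,-0.003,0.32],[0,0,0]],[[-0.16,-0.003,0.32],[0,0,0]]])

```text
time: 25.78
tool_pos: [0.4614, -0.1696, 0.2407]
tcp_rot: [-1.534, -1.572, 0.962]
wrist_force: [0.5, -0.5, -0.6]
width: 0.282
```

```bash
python3 - <<'E'
from pl import *
s,p,d=snap('wrist','w16.png');print(s['time'],s['tool_pos'],s['wrist_force'])
W=wristworld(s,d);hsv=cv2.cvtColor(p,cv2.COLOR_RGB2HSV)
q=W-F;L=np.stack([q@ex,q@ey,q@ez],-1)*1000
for c,nm in((-50,'mid'),(0,'ours'),(50,'small')):
    mm=(hsv[...,1]<60)&(hsv[...,2]>90)&(abs(L[...,0])<45)&(abs(L[...,1]-c)<12)&(L[...,2]>-10)&(L[...,2]<12)
    a=L[mm];print(nm,len(a),np.polyfit(a[:,0],a[:,1],1),np.polyfit(a[:,0],a[:,2],1))
mm=(hsv[...,1]<60)&(hsv[...,2]>60)&(abs(L[...,0])<120)&(abs(L[...,1])<17)&(L[...,2]>-10)&(L[...,2]<12)
print('ends',np.percentile(L[mm][:,0],[0,.5,99.5,100]))
for r in cams.mark_of('wrist','spanner_mid')[:4]:
    m=ww(s,r['xyz'])-F;print(r['conf'],np.array([m@ex,m@ey,m@ez])*1000)
snap('top','t3.png')
t=cv2.imread('pics/t3.png');cv2.imwrite('pics/t3c.png',cv2.resize(t[140:260,200:480],None,fx=2.8,fy=2.8))
E
```

```text
25.775 [ 0.4614 -0.1696  0.2407] [ 0.4789 -0.4663 -0.6172]
mid 1376 [ -0.0076 -49.7878] [0.0031 3.8554]
ours 1253 [-0.0095 -0.5778] [0.0036 3.3973]
small 1078 [-0.0008 49.2558] [0.0013 2.223 ]
ends [-78.4723 -77.5283  96.7553  97.8894]
0.58 [ -19.426   631.8464 -116.1397]
0.55 [ 8.0282 -1.434   5.7264]
0.41 [ -35.749   -25.0328 -106.7249]
```

View pics/w16.png

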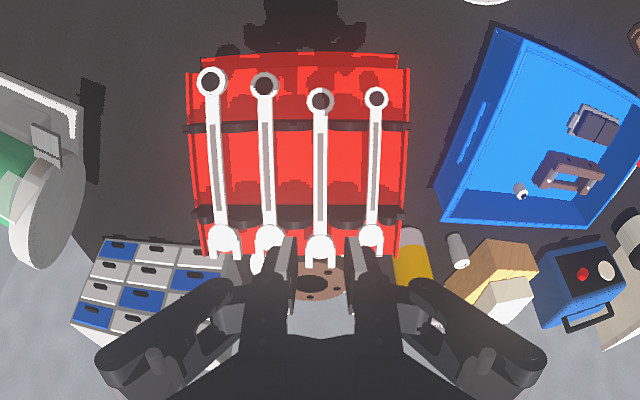

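View pics/t3c.png

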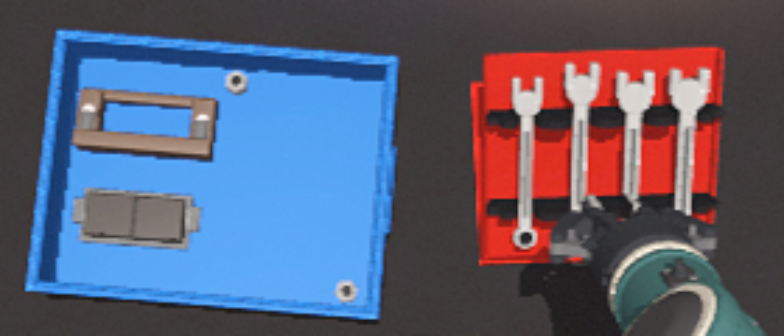

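```bash
python3 -c "
from h import *
print(bot.finish_job(), bot.read_state()['time'])"
```

```text
the job is handed in; nothing more can be done
the job is handed in; nothing more can be done
```

The spanner is in the free place of the rack and the job was handed in shortly after 25.8 s. The hand-in reports no verdict.

- **Brake parts:** I lifted the pad and then the carrier into the empty half of the bin and let go of each there. Both lie flat, and both nuts are still inside the bin.
- **Spanner:** I gripped it at mid-shaft, lowered it square to the panel until I felt contact, eased off, released it and backed straight out.
- **Final position:** The last wrist view puts its middle about +7 mm up the slope, −0.6 mm across and about 0 mm off the seated height. It is within about 0.6° of the slope, jaw uppermost.
- **Neighbours:** The middle and small spanners measured as before, and the arm was clear of everything.
- **Disagreement:** The recognition network put the spanner's middle 5.7 mm above the seated height (and 1.4 mm off across the rack). The depth fit (shaft top at +3.4 mm, 3.5 expected) and the contact force both say it is seated, and the network had been several millimetres off in height before, so I trusted those.

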